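# Screw the feed head round to the mould and pin it

## Task

Screw the feed head clockwise, gripping its orange wing gently, until its mouth just faces the mould's inlet; there is no stop, so do not turn it well past. Then stand the locking pin with the orange knob in the hole of the head's ear and, with light pressure, use it to screw the head on the last few degrees until you feel it drop into the index block; ease it fully home on its shoulder, never forcing it, and let go. Leave the grey pin and everything else where it is.

Things in the scene. Friction and masses are not known exactly. Their poses are not given: they have to be found in the camera images.
- head: grey feed head, screwed on an upright brass riser. Origin on the screw axis at its underside, z up, x out of its mouth. Hub 52 mm across, 36 tall; spout 34 wide out to 62 mm along +x. Screws in clockwise from above, sinking 6 mm per turn; stiff (0.12 N m, rising to 0.2), stays where left. Starts 2.1 to 4.2 rad short of facing the mould, no stop there. More than 110 N from the fingers in all cracks it
- mouth (a point): centre of the orange-rimmed mouth face of the feed head, 62 mm from the screw axis along the head's +x, 18 mm above its origin
- wing (a point): centre of the top edge of the orange grip wing on the hub, on the screw axis, 64 mm above the head's origin (about 126 mm above the table at the start). The wing is 44 mm long along the head's x, 16 mm thick along its y, 28 mm tall. To turn the head pinch it across the 16 mm with 20 to 30 N and turn about the screw axis, regrasping as needed (a half turn gives the same grasp)
- ear_hole (a point): centre of the upper mouth of the vertical hole through the head's ear (30 mm wide, 10 mm thick), 55 mm from the screw axis along the head's -x, 10 mm above its origin; about 11.6 mm across, right through; turns with the head. Its underside passes 2 to 4 mm above the index block. The hub is 29 mm from the hole's axis, so fingers holding the pin should stand to either side along the head's y
- mould: tan two-part tooling-board mould on a blue tray, fixed, on a steel strap that runs round the brass riser under the head. Origin on the screw axis at table height; x points from the screw axis to the mould, z up. Mould from 100 to 250 mm along x, 130 mm wide, 97 mm high. The head faces it when the head's x lies along the mould's x
- inlet (a point): centre of the mould's orange-rimmed inlet, which looks towards the screw axis, 97 mm from it along the mould's +x, 76 mm above the table
- tail (a point): point on the upper face of the dark steel index block (40 mm wide, clamped on the strap's tail, 56 mm above the table) that lies square behind the screw axis: 55 mm from it along the mould's -x. The block's hole (12.6 mm across, 20 mm deep, rim bevelled 2 mm) is also 55 mm from the axis, but set 2.5 to 7.5 mm further round clockwise from this point (shop setting, not measured): feel for it with the pin
- pin: loose locking pin, orange knob, 50 g: steel shank 10 mm across, 30 mm long with a 4 mm tapered tip, then a round knob 24 mm across, 30 mm tall, its flat underside the shoulder. Origin at the tip, z up to the knob. Stands in one of the holder's holes, shoulder on the holder's top. In the ear it can drag the head round (4 N sideways); it drops when over the block's hole; home when the shoulder rests on the ear. Over 25 N on head or block is too hard
- grey_pin: a loose pin like the locking pin but with a grey knob: not for this job, leave it in the holder
- holder: wooden block 60 x 110 x 40 mm high, fixed, origin under its centre; two 13 mm holes, 36 mm deep, at y = +28 and -28 mm hold the pins
- jug: white bottle, 90 mm across, 170 mm tall, loose bystander; origin under its centre
- can: metal can, 80 mm across, 100 mm tall, loose bystander; origin under its centre
- tape: blue ring of tape 90 mm across, 24 mm tall, loose bystander; origin under its centre
- scraper: spatula lying on the table, loose bystander
- spanner: wrench lying on the table, loose bystander
- cup: orange cup 80 mm across, 80 mm tall, loose bystander; origin under its centre
- tray: blue open tray 160 x 120 x 40 mm, loose bystander; origin under its centre
Not all that is in view belongs to the job. There is more than one size of the part that bears head; the job needs the smaller.

How it is judged:
By the outcome, as a careful person would: the job done as asked, in the order asked, and still so for the second after the job is handed in, with the robot touching nothing.
It also fails if it takes over 72 s, if anything falls off the work surface, if the arm or the gripper's body presses on something with over 40 N, if the wrist force passes 120 N, or if a joint passes its speed limit or range.

## Robot

A 6-joint arm with a two-finger parallel gripper is mounted at the origin on the work surface. World frame = base frame: x ahead of the robot, y to its left, z up, the work surface at z = 0. Lengths are in m, angles in degrees, forces in N, time in s.
With the tool pointing down it reaches from about 0.3 to 1 m from the base axis. Payload 5.1 kg.
Tool frame: the origin (TCP) lies midway between the tips of the shut fingers; the grasp point (between the pads) lies 19 mm behind it; z points along the fingers, x is the direction in which the jaws open and shut, and the axes are right-handed (so a half turn about z gives the same grasp; the last joint's range is limited). The gripper opens to 95 mm and grips with 3 to 60 N. Pads are 20 mm wide; open, the fingers measure 119 mm over their backs; the gripper's body (75 mm by 180 mm) begins 59 mm behind the grasp point.
Start: joints at [-4.733, 7.093, 94.555, -0, 78.352, -4.733], TCP at [0.65, -0, 0.215] pointing down, gripper open.
Joint ranges: [-149.61, 149.61], [-58.7, 133.49], [1.44, 155.28], [-77.14, 257.14], [18.33, 153.61], [-166.67, 166.67]. Speed limits (degrees/s): [147.25, 147.25, 180, 180, 180, 180].

## Interface

Orientations are given as [roll, pitch, yaw] about the fixed x, y, z axes, in that order (R = Rz(yaw) Ry(pitch) Rx(roll)).
In Python, from workcell import * gives the robot as it stands. The module is installed in compiled form; this text tells all that it offers.
- The arm moves only by the tool jog_arm, never from a script. Its argument "plan" is a list of rows, each an object of numbers: "gripper": the gripper's target within -1 to 1 (shut at 1, half-way at 0, fully open at -1); "dx", "dy", "dz": the shift along the tool's x, y, z in mm; "turn": the turn about the tool's z in degrees. In form: [{"gripper": .., "dx": .., "dy": .., "dz": .., "turn": ..}, ...]. A call has 1 to 5 rows; each row is the pose to reach, as a shift and turn from the pose measured when the call began, along the tool's axes at that moment; what a row does not reach only later rows make up. A row lasts 1/12 s, in which the tool goes at most 41.7 mm and 7.16 degrees, less where a joint would pass 70% of its speed; a pose out of reach is approached as far as the arm can. A call with a gripper value outside its range is refused whole. The fingers move at their own pace and stop on an object; "newtons" is the grip in N (left out, the last holds). Time passes only in rows, so rows that repeat a pose let the fingers close. It gives the time, the measured TCP pose, the force and the opening at its end, in the units of the state.
- read_state(): the state, without advancing time (a new reading comes with each control period).
- get_image(name): name is "scene" or "side" or "wrist"; returns the picture (480x640x3 uint8, red, green, blue); there is no depth.
- get_calibration(name): a dict with "K" (3x3 intrinsics, pixels), "world_to_cam" (4x4, takes a point from world to camera coordinates). Camera axes: x right, y down, z forward; pixel columns grow to the right and rows downward; lengths in m; the calibration is good to about 2 mm. The wrist camera is an equidistant fisheye: a pixel r from the principal point sees the ray r / f radians off the axis. A picture is of the moment at which its call begins: read the wrist's pose just before it. get_calibration takes no time and is no camera call; for the wrist camera it gives the pose at the moment of the call.
- hand_in(): hands the job in, once; it reports no verdict.
Trained networks look in the newest picture that a camera, given by its name, has taken for a name from the list of things; names that differ only in an ending like _2 or _b are one class to them, and where a whole thing is asked for, a point or a joint stands for the part that bears it (a point fixed in the world has none). Each returns a list of dicts, best first, with "score" (0 to 1); they miss things now and then, are a little off and sometimes report something else, mostly with a low value. They report only what shows in the picture. A call takes as long as a camera call. They do not tell look-alikes from the thing itself.
- spot_in(camera, target): "rect" ([centre column, centre row, width, height] in pixels, round what is visible of it).
- mark_of(camera, target): "uv" ([column, row] in pixels: a listed point, or the origin of a listed thing).
The state is a dict: "clock": time; "joints": joint angles; "joint_vel": joint speeds; "effort": joint torques, N m; "position": TCP position; "ee_rot": TCP orientation; "ft_force": force on the tool from outside, world axes, zero at the start; "wrist_torque": the same for the moment, N m; "opening": opening from 0.0 (shut) to 1.0 (fully open).
Only numpy, scipy, OpenCV 4.12 (cv2) and the standard library are available. Lean on these libraries where they do the work, as an engineer would, in place of code of your own. Each camera call takes 0.05 s, during which the arm holds its last target.

## Working session

There is one attempt and no reset: what is moved stays moved. The work goes in short steps, Python scripts to look and compute and a tool call to move; the robot and the scene stay as the last step left them, time stands still between calls to the robot, and variables do not carry over. Pictures are saved under pics/ and viewed, and the job is handed in when it is done.

Besides the shell and the picture viewer there is one more tool, called after ">>>" by a JSON object that holds its "op" and its "data", one argument or row to a line. jog_arm: Moves the arm, as the interface text tells. Its arguments: {"type":"object","properties":{"plan":{"type":"array","items":{"type":"object","properties":{"gripper":{"type":"number"},"dx":{"type":"number"},"dy":{"type":"number"},"dz":{"type":"number"},"turn":{"type":"number"}}}},"newtons":{"type":"number"}},"required":["plan"]}

```bash
mkdir -p pics; python3 - <<'E'
from workcell import *
import cv2,numpy as np
s=read_state();print(s)
for n in ["scene","side","wrist"]:
    im=get_image(n);cv2.imwrite(f"pics/{n}0.png",im[:,:,::-1])
    c=get_calibration(n);print(n,np.round(c["K"],2).tolist(),np.round(c["world_to_cam"],4).tolist())
E
```

```text
{'clock': 0.0, 'joints': array([-4.73317086e+00,  7.13325600e+00,  9.46333521e+01, -1.89243383e-03,
        7.83509656e+01, -4.73138483e+00]), 'joint_vel': array([-0.06545175, -0.03437676, -0.01384106,  0.00817533,  0.00737209,
       -0.06756656]), 'effort': array([-6.25927078e-04, -4.17603564e+01, -3.59935069e+01,  7.73367751e-02,
        4.92534391e-02, -1.75303944e-04]), 'position': array([6.49363586e-01, 8.02238256e-06, 2.13397284e-01]), 'ee_rot': array([-1.79992148e+02,  1.17325854e-01, -1.39398043e-03]), 'ft_force': array([-0.12141216,  0.07523925,  0.01344144]), 'wrist_torque': array([-0.01569705,  0.04116051,  0.03316662]), 'opening': 1.0008993099369934}
scene [[615.01, 0.0, 319.05], [0.0, 615.01, 237.26], [0.0, 0.0, 1.0]] [[-0.2645, 0.9643, 0.0084, 0.1111], [0.7438, 0.2095, -0.6347, -0.3257], [-0.6138, -0.1616, -0.7727, 1.8859], [0.0, 0.0, 0.0, 1.0]]
side [[517.71, 0.0, 320.16], [0.0, 517.71, 234.31], [0.0, 0.0, 1.0]] [[-0.9248, -0.3802, -0.011, 0.4843], [-0.2066, 0.5264, -0.8247, 0.1992], [0.3193, -0.7605, -0.5654, 1.1779], [0.0, 0.0, 0.0, 1.0]]
wrist [[371.65, 0.0, 320.58], [0.0, 371.65, 238.42], [0.0, 0.0, 1.0]] [[1.0, -0.0, -0.0027, -0.6488], [0.0007, -0.9645, 0.2643, -0.0292], [-0.0026, -0.2643, -0.9644, 0.3909], [0.0, 0.0, 0.0, 1.0]]
```

View pics/scene0.png

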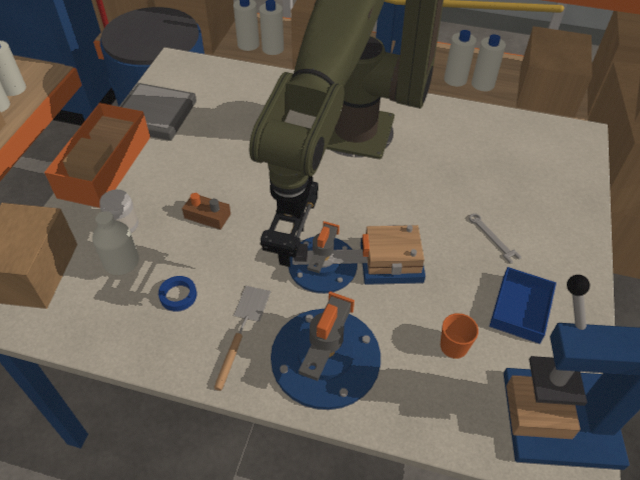

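View pics/side0.png

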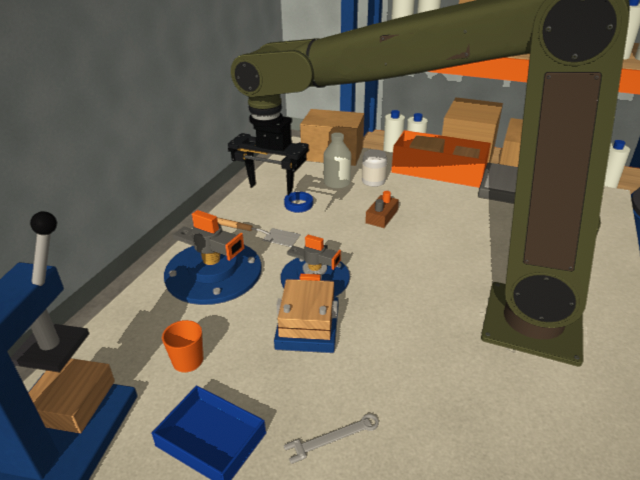

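View pics/wrist0.png

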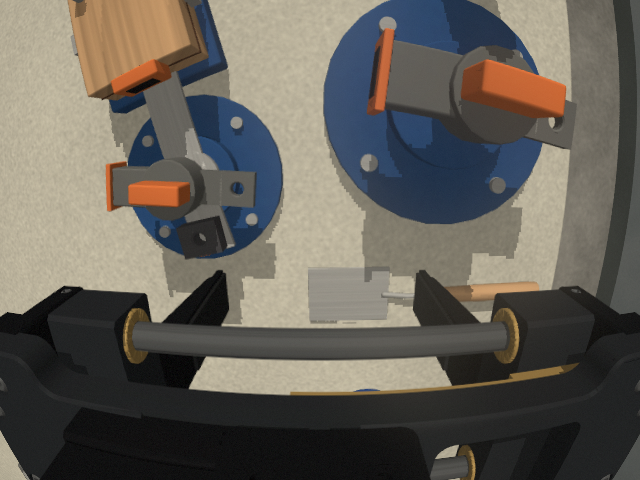

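```bash
cat > h.py <<'E'
from workcell import *
import cv2,numpy as np
def ray(n,uv,c=None):
    c=c or get_calibration(n);K=np.array(c["K"]);T=np.array(c["world_to_cam"])
    p=np.array([(uv[0]-K[0,2])/K[0,0],(uv[1]-K[1,2])/K[1,1]])
    if n=="wrist":
        r=np.hypot(*p);d=np.array([*(p/r*np.sin(r) if r>1e-9 else p),np.cos(r)])
    else: d=np.array([*p,1.]);d/=np.linalg.norm(d)
    R=T[:3,:3];return -R.T@T[:3,3],R.T@d
def atz(n,uv,z,c=None):
    o,d=ray(n,uv,c);return o+d*(z-o[2])/d[2]
def proj(n,P,c=None):
    c=c or get_calibration(n);K=np.array(c["K"]);T=np.array(c["world_to_cam"])
    q=T[:3,:3]@np.array(P)+T[:3,3]
    if n=="wrist":
        r=np.hypot(q[0],q[1]);t=np.arctan2(r,q[2]);q=np.array([q[0]/r*t,q[1]/r*t,1])
    else:q=q/q[2]
    return K[0,0]*q[0]+K[0,2],K[1,1]*q[1]+K[1,2]
def tri(obs):
    A=np.zeros((3,3));b=np.zeros(3)
    for o,d in obs:
        M=np.eye(3)-np.outer(d,d);A+=M;b+=M@o
    x=np.linalg.solve(A,b);return x,[np.linalg.norm((np.eye(3)-np.outer(d,d))@(x-o)) for o,d in obs]
def crop(n,box,f,name,im=None):
    im=get_image(n) if im is None else im
    x0,y0,x1,y1=box;cv2.imwrite("pics/"+name,cv2.resize(im[y0:y1,x0:x1,::-1],None,fx=f,fy=f,interpolation=cv2.INTER_CUBIC))
E
python3 - <<'E'
from h import *
for t in ["mouth","wing","ear_hole","inlet","tail","pin","grey_pin","holder"]:
  for n in ["wrist","scene","side"]:
    r=mark_of(n,t);print(t,n,[(np.round(a["uv"],1).tolist(),round(a["score"],2)) for a in r[:4]])
print(read_state()["clock"])
crops={"wrist":((60,0,300,290),2.0),"scene":((230,180,470,420),2.4),"side":((150,180,360,370),3)}
for n,(b,f) in crops.items(): 
    crop(n,b,f,f"z_{n}.png",cv2.imread(f"pics/{n}0.png")[:,:,::-1])
crop("scene",(165,180,245,240),8,"z_hold.png",cv2.imread("pics/scene0.png")[:,:,::-1])
E
```

```text
mouth wrist [([376.0, 72.9], 0.81), ([118.4, 182.9], 0.76)]
mouth scene [([339.5, 300.4], 0.84), ([331.1, 225.0], 0.58)]
mouth side [([334.7, 257.8], 0.6), ([235.4, 247.5], 0.56)]
wing wrist [([152.7, 196.3], 0.88), ([232.3, 185.3], 0.66), ([528.2, 91.2], 0.59)]
wing scene [([323.0, 231.8], 0.95), ([325.6, 315.4], 0.95)]
wing side [([310.7, 239.0], 0.8), ([336.3, 179.3], 0.75), ([203.7, 214.0], 0.67)]
ear_hole wrist [([235.2, 187.4], 0.64), ([553.9, 120.9], 0.57)]
ear_hole scene [([310.3, 368.9], 0.91), ([317.4, 261.7], 0.63)]
ear_hole side [([293.9, 249.4], 0.96), ([181.2, 232.3], 0.88), ([314.2, 258.3], 0.39), ([334.9, 438.2], 0.24)]
inlet wrist [([142.0, 86.6], 0.86)]
inlet scene [([365.5, 243.6], 0.74), ([521.7, 307.2], 0.3)]
inlet side [([312.4, 237.6], 0.67)]
tail wrist [([204.0, 237.9], 0.8)]
tail scene [([301.0, 251.7], 0.81)]
tail side []
pin wrist [([178.3, 187.0], 0.67)]
pin scene [([194.3, 209.8], 0.69), ([316.6, 264.1], 0.33)]
pin side [([384.2, 211.0], 0.57)]
grey_pin wrist [([180.5, 181.8], 0.58)]
grey_pin scene [([215.7, 210.5], 0.66)]
grey_pin side [([376.2, 216.6], 0.6)]
holder wrist []
holder scene [([204.4, 215.9], 0.74)]
holder side [([378.8, 217.5], 0.75), ([375.2, 217.3], 0.28)]
1.35
```

View pics/z_wrist.png

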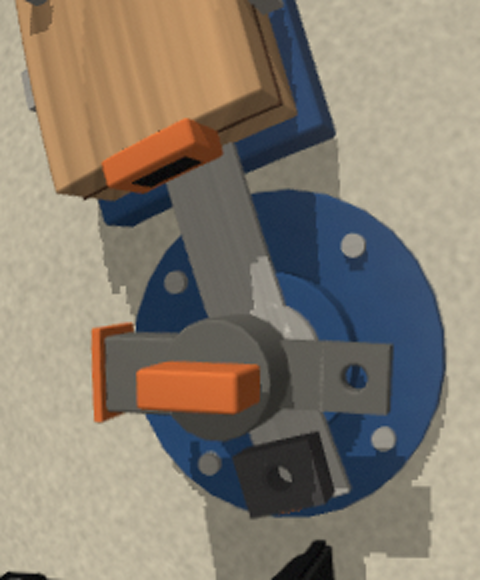

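View pics/z_scene.png

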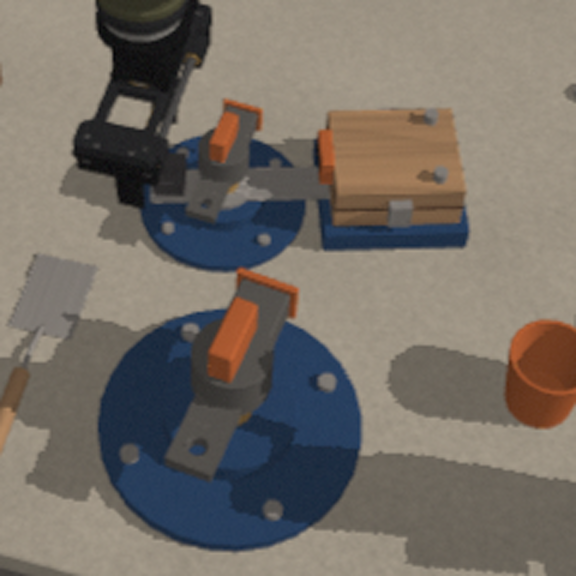

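View pics/z_hold.png

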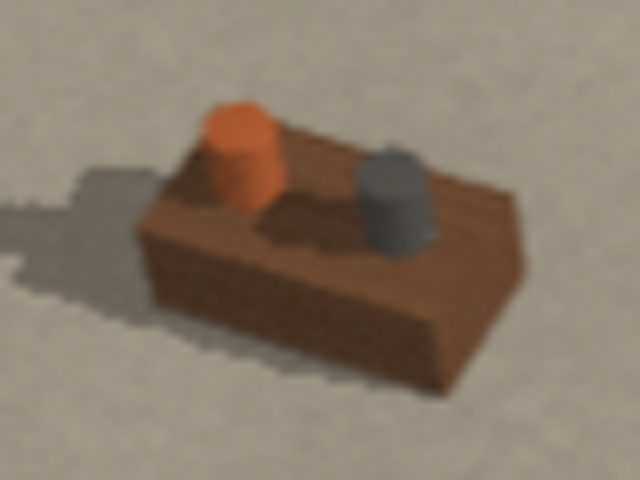

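```bash
python3 - <<'E'
from h import *
w,s,d="wrist","scene","side"
def T(n,**k):
    x,r=tri([ray(a,uv) for a,uv in k.items()]);print(n,np.round(x*1000,1),np.round(np.array(r)*1000,1));return x
m=T("mouth",wrist=(118.4,182.9),scene=(331.1,225),side=(334.7,257.8))
g=T("wing",wrist=(152.7,196.3),scene=(323,231.8),side=(310.7,239))
e=T("ear",wrist=(235.2,187.4),scene=(317.4,261.7),side=(293.9,249.4))
i=T("inlet",wrist=(142,86.6),scene=(365.5,243.6))
t=T("tail",wrist=(204,237.9),scene=(301,251.7))
print("z-known: wing",[atz(n,uv,.126)*1000 for n,uv in((w,(152.7,196.3)),(s,(323,231.8)),(d,(310.7,239)))])
print("ear",[atz(n,uv,.072)*1000 for n,uv in((w,(235.2,187.4)),(s,(317.4,261.7)),(d,(293.9,249.4)))])
print("mouth",[atz(n,uv,.080)*1000 for n,uv in((w,(118.4,182.9)),(s,(331.1,225)),(d,(334.7,257.8)))])
print("inlet",[atz(n,uv,.076)*1000 for n,uv in((w,(142,86.6)),(s,(365.5,243.6)))])
print("tail",[atz(n,uv,.056)*1000 for n,uv in((w,(204,237.9)),(s,(301,251.7)))])
print("hd",np.degrees(np.arctan2(*(m-e)[1::-1])),"mould",np.degrees(np.arctan2(*(i-t)[1::-1])))
E
```

```text
mouth [465.6  43.9  86.7] [3.6 5.3 2.1]
wing [524.9  39.2 127.2] [1.9 5.5 7.1]
ear [576.3  37.5  78.1] [2.3 3.  2.6]
inlet [487.8 132.7  73.8] [4.1 4.1]
tail [540.9 -13.2  60.3] [0.1 0.1]
z-known: wing [array([523.56615558,  37.20360524, 126.        ]), array([517.95943138,  35.50988488, 126.        ]), array([527.16516   ,  47.27062744, 126.        ])]
ear [array([576.4113207 ,  35.01411941,  72.        ]), array([568.10798725,  35.87235034,  72.        ]), array([579.95197989,  33.86199551,  72.        ])]
mouth [array([465.76151036,  44.12750545,  80.        ]), array([453.72871846,  39.80872468,  80.        ]), array([468.63332803,  38.883822  ,  80.        ])]
inlet [array([492.40279768, 129.35504513,  76.        ]), array([485.54351546, 135.34674039,  76.        ])]
tail [array([539.41158183, -14.31126406,  56.        ]), array([537.58286993, -14.36239332,  56.        ])]
hd 176.70049772841594 mould 109.98675210478453
```

>>> {"op": "jog_arm", "data": {
  "plan": [
    {"dx": -30, "dy": -8, "turn": -7},
    {"dx": -60, "dy": -16, "turn": -14},
    {"dx": -90, "dy": -24, "turn": -21},
    {"dx": -115, "dy": -32, "turn": -28},
    {"dx": -128, "dy": -39, "turn": -35}
  ]
}}

```text
invalid input
```

>>> {"op": "jog_arm", "data": {
  "plan": [
    {"turn": -7},
    {"turn": -14},
    {"turn": -21},
    {"turn": -28},
    {"turn": -35}
  ]
}}

```text
invalid input
```

>>> {"op": "jog_arm", "data": {
  "plan": [
    {"turn": -7},
    {"turn": -14},
    {"turn": -16},
    {"turn": -16}
  ]
}}

```text
invalid input
```

```bash
python3 - <<'E'
from h import *
s=read_state();print(s["position"],s["ee_rot"],s["joints"],s["clock"])
c=get_calibration("wrist");im=get_image("wrist");cv2.imwrite("pics/w1.png",im[:,:,::-1])
z=dict(mouth=.079,wing=.125,ear_hole=.071,inlet=.076,tail=.056)
for t in z:
    r=mark_of("wrist",t);print(t,[(np.round(a["uv"],1).tolist(),round(a["score"],2),np.round(atz("wrist",a["uv"],z[t],c)*1000,1).tolist()) for a in r[:3]])
E
```

```text
[ 6.49981459e-01 -5.69856735e-06  2.14656762e-01] [-1.79997452e+02  2.06775032e-04 -6.97388783e-04] [-4.73184419e+00  7.09223993e+00  9.45562415e+01  2.57492941e-03
  7.83519348e+01 -4.73166668e+00] 1.35
mouth [([371.7, 73.4], 0.68, [691.2, 130.3, 79.0]), ([114.2, 184.1], 0.62, [460.3, 43.2, 79.0]), ([202.2, 177.6], 0.16, [549.2, 45.1, 79.0])]
wing [([154.3, 197.1], 0.87, [524.4, 36.4, 125.0]), ([527.7, 89.3], 0.61, [807.6, 122.0, 125.0])]
ear_hole [([554.4, 119.5], 0.57, [872.5, 106.9, 71.0])]
inlet [([144.4, 85.1], 0.96, [494.9, 130.4, 76.0])]
tail [([203.3, 237.1], 0.55, [538.8, -13.5, 56.0])]
```

View pics/w1.png

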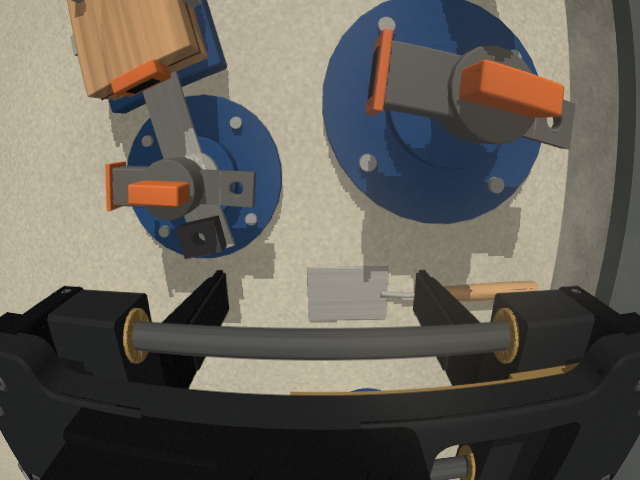

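Rows need all fields. The wrist picture shows the arm unmoved; small head on the mould's strap at (160,190), big look-alike at (490,95).

>>> {"op": "jog_arm", "data": {
  "plan": [
    {"gripper": -1, "dx": -30, "dy": -8, "dz": 0, "turn": -7},
    {"gripper": -1, "dx": -60, "dy": -16, "dz": 0, "turn": -14},
    {"gripper": -1, "dx": -90, "dy": -24, "dz": 0, "turn": -21},
    {"gripper": -1, "dx": -115, "dy": -32, "dz": 0, "turn": -28},
    {"gripper": -1, "dx": -128, "dy": -39, "dz": 0, "turn": -35}
  ],
  "newtons": 25
}}

```text
clock: 2.07
position: [0.5197, 0.0394, 0.2145]
ee_rot: [-180.0, 0.0, 35.4]
ft_force: [0.2, -0.2, -0.8]
opening: 0.999
```

>>> {"op": "jog_arm", "data": {
  "plan": [
    {"gripper": -1, "dx": 0, "dy": 0, "dz": 0, "turn": -7},
    {"gripper": -1, "dx": 0, "dy": 0, "dz": 0, "turn": -14},
    {"gripper": -1, "dx": 0, "dy": 0, "dz": 0, "turn": -21},
    {"gripper": -1, "dx": 0, "dy": 0, "dz": 0, "turn": -28},
    {"gripper": -1, "dx": 0, "dy": 0, "dz": 0, "turn": -35}
  ]
}}

```text
clock: 2.48
position: [0.5196, 0.0395, 0.2147]
ee_rot: [-180.0, 0.0, 70.7]
ft_force: [0.9, 0.3, -0.4]
opening: 0.998
```

```bash
python3 - <<'E'
from h import *
s=read_state();print(s["position"],s["ee_rot"],s["joints"],s["clock"])
c=get_calibration("wrist");im=get_image("wrist");cv2.imwrite("pics/w2.png",im[:,:,::-1])
z=dict(mouth=.079,wing=.125,ear_hole=.071,inlet=.076,tail=.056)
for t in z:
    r=mark_of("wrist",t);print(t,[(np.round(a["uv"],1).tolist(),round(a["score"],2),np.round(atz("wrist",a["uv"],z[t],c)*1000,1).tolist()) for a in r[:3]])
E
```

```text
[0.51960744 0.03948625 0.21465975] [-1.79977590e+02  1.41310352e-03  7.07042067e+01] [-1.56117785e+00 -9.44010798e+00  1.10830486e+02  5.58993909e-03
  7.86313973e+01 -7.22664872e+01] 2.4833
mouth [([302.1, 159.5], 0.94, [460.0, 45.1, 79.0])]
wing [([322.2, 245.2], 0.81, [521.4, 40.8, 125.0]), ([319.3, 224.6], 0.3, [506.2, 43.9, 125.0])]
ear_hole [([457.5, 471.2], 0.7, [899.1, 103.4, 71.0]), ([334.8, 283.9], 0.63, [574.8, 34.6, 71.0])]
inlet []
tail [([273.5, 257.8], 0.63, [537.2, -12.5, 56.0])]
```

View pics/w2.png

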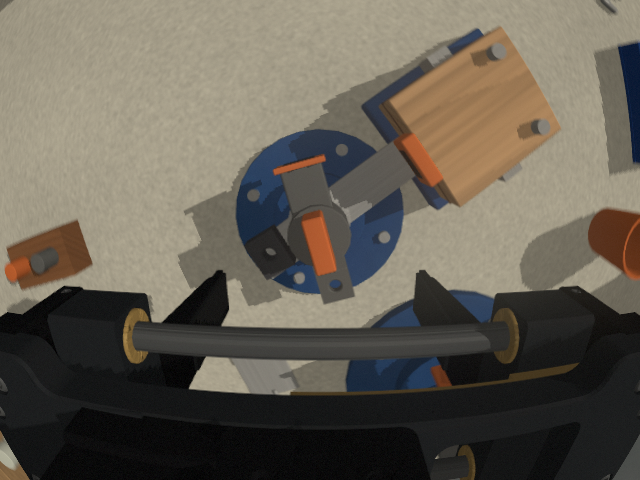

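>>> {"op": "jog_arm", "data": {
  "plan": [
    {"gripper": -1, "dx": 1, "dy": 1, "dz": 20, "turn": -7},
    {"gripper": -1, "dx": 1, "dy": 1, "dz": 45, "turn": -14},
    {"gripper": -1, "dx": 1, "dy": 1, "dz": 70, "turn": -14},
    {"gripper": -1, "dx": 1, "dy": 1, "dz": 95, "turn": -14},
    {"gripper": -1, "dx": 1, "dy": 1, "dz": 112, "turn": -14}
  ]
}}

```text
clock: 3.2
position: [0.5196, 0.0401, 0.1]
ee_rot: [-179.8, 0.0, 84.1]
ft_force: [-0.3, 0.8, -0.8]
opening: 0.998
```

>>> {"op": "jog_arm", "data": {
  "plan": [
    {"gripper": 0.3, "dx": 0, "dy": 0, "dz": 0, "turn": 0},
    {"gripper": 0.5, "dx": 0, "dy": 0, "dz": 0, "turn": 0},
    {"gripper": 0.5, "dx": 0, "dy": 0, "dz": 0, "turn": 0},
    {"gripper": 0.5, "dx": 0, "dy": 0, "dz": 0, "turn": 0}
  ],
  "newtons": 25
}}

```text
clock: 3.53
position: [0.521, 0.04, 0.1019]
ee_rot: [-180.0, -0.0, 84.1]
ft_force: [-0.3, -0.7, 0.2]
opening: 0.778
```

```bash
python3 - <<'E'
from h import *
s=read_state();print(s["position"],s["ee_rot"],s["opening"],s["clock"])
c=get_calibration("wrist");im=get_image("wrist");cv2.imwrite("pics/w3.png",im[:,:,::-1])
z=dict(mouth=.079,wing=.125,ear_hole=.071,inlet=.076,tail=.056)
for t in z:
    r=mark_of("wrist",t);print(t,[(np.round(a["uv"],1).tolist(),round(a["score"],2),np.round(atz("wrist",a["uv"],z[t],c)*1000,1).tolist()) for a in r[:3]])
E
```

```text
[0.52098118 0.04004709 0.101897  ] [-1.79983288e+02 -6.54421006e-03  8.41178469e+01] 0.7775021219145686 3.5333
mouth [([313.2, 163.6], 0.84, [459.1, 43.3, 79.0])]
wing [([314.4, 319.1], 0.97, [523.1, 37.7, 125.0])]
ear_hole [([317.1, 356.2], 0.61, [578.3, 32.6, 71.0])]
inlet [([472.1, 209.6], 0.74, [492.0, 129.9, 76.0])]
tail []
```

View pics/w3.png

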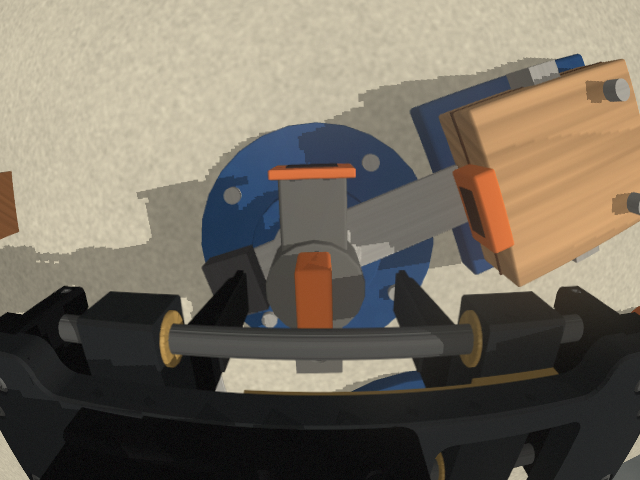

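>>> {"op": "jog_arm", "data": {
  "plan": [
    {"gripper": 0.6, "dx": -1, "dy": 0.5, "dz": 0, "turn": 0},
    {"gripper": 0.8, "dx": -1, "dy": 0.5, "dz": 0, "turn": 0},
    {"gripper": 1, "dx": -1, "dy": 0.5, "dz": 0, "turn": 0},
    {"gripper": 1, "dx": -1, "dy": 0.5, "dz": 0, "turn": 0},
    {"gripper": 1, "dx": -1, "dy": 0.5, "dz": 0, "turn": 0}
  ],
  "newtons": 25
}}

```text
clock: 4.25
position: [0.5203, 0.0382, 0.1006]
ee_rot: [-179.9, 0.1, 84.2]
ft_force: [-0.8, -9.7, 2.6]
opening: 0.176
```

>>> {"op": "jog_arm", "data": {
  "plan": [
    {"gripper": 1, "dx": 0, "dy": 0, "dz": 0, "turn": 0},
    {"gripper": 1, "dx": 0, "dy": 0, "dz": 0, "turn": 0},
    {"gripper": 1, "dx": 0, "dy": 0, "dz": 0, "turn": 0},
    {"gripper": 1, "dx": 0, "dy": 0, "dz": 0, "turn": 0}
  ]
}}

```text
clock: 4.58
position: [0.5202, 0.0376, 0.1006]
ee_rot: [-179.8, 0.2, 84.2]
ft_force: [0.2, -5.1, 0.9]
opening: 0.167
```

>>> {"op": "jog_arm", "data": {
  "plan": [
    {"gripper": 1, "dx": -0.4, "dy": 0.3, "dz": 0, "turn": 4},
    {"gripper": 1, "dx": -0.4, "dy": 0.3, "dz": 0.1, "turn": 9},
    {"gripper": 1, "dx": -0.4, "dy": 0.3, "dz": 0.2, "turn": 14},
    {"gripper": 1, "dx": -0.4, "dy": 0.3, "dz": 0.3, "turn": 19},
    {"gripper": 1, "dx": -0.4, "dy": 0.3, "dz": 0.4, "turn": 24}
  ]
}}

```text
clock: 5.0
position: [0.5204, 0.0382, 0.1002]
ee_rot: [-179.9, 0.1, 59.9]
ft_force: [-1.0, -0.3, 0.2]
opening: 0.166
```

```bash
python3 - <<'E'
from h import *
s=read_state();print(s["position"],s["ee_rot"],s["ft_force"],s["wrist_torque"],s["opening"],s["clock"])
c=get_calibration("wrist");im=get_image("wrist");cv2.imwrite("pics/w4.png",im[:,:,::-1])
z=dict(mouth=.078,wing=.125,ear_hole=.071,inlet=.076,tail=.056)
for t in z:
    r=mark_of("wrist",t);print(t,[(np.round(a["uv"],1).tolist(),round(a["score"],2),np.round(atz("wrist",a["uv"],z[t],c)*1000,1).tolist()) for a in r[:3]])
E
```

```text
[0.52044717 0.03817516 0.1002167 ] [-1.79881691e+02  1.36980280e-01  5.99289529e+01] [-0.96501265 -0.28684492  0.1752738 ] [0.27453282 0.00558858 0.10111973] 0.16579711089732893 5.0
mouth [([320.6, 166.0], 0.84, [467.9, 69.2, 78.0]), ([318.4, 268.7], 0.6, [515.6, 40.2, 78.0])]
wing [([321.0, 319.3], 0.94, [522.0, 38.2, 125.0]), ([441.8, 149.3], 0.41, [482.6, 116.7, 125.0])]
ear_hole [([317.6, 353.9], 0.63, [567.0, 9.6, 71.0])]
inlet [([443.2, 151.2], 0.69, [492.8, 130.6, 76.0])]
tail []
```

View pics/w4.png

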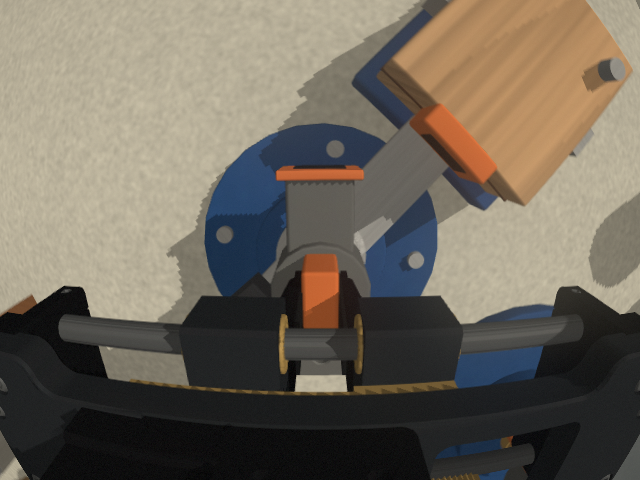

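>>> {"op": "jog_arm", "data": {
  "plan": [
    {"gripper": 1, "dx": 0, "dy": 0, "dz": 0.1, "turn": 5},
    {"gripper": 1, "dx": 0, "dy": 0, "dz": 0.2, "turn": 10},
    {"gripper": 1, "dx": 0, "dy": 0, "dz": 0.3, "turn": 15},
    {"gripper": 1, "dx": 0, "dy": 0, "dz": 0.4, "turn": 20},
    {"gripper": 1, "dx": 0, "dy": 0, "dz": 0.5, "turn": 25}
  ]
}}

```text
clock: 5.72
position: [0.521, 0.0386, 0.0998]
ee_rot: [-180.0, 0.1, 35.1]
ft_force: [1.9, 3.3, -1.2]
opening: 0.164
```

```bash
python3 - <<'E'
from h import *
s=read_state();print(s["position"],s["ee_rot"],s["ft_force"],s["wrist_torque"],s["opening"],s["clock"])
c=get_calibration("wrist");im=get_image("wrist");cv2.imwrite("pics/w5.png",im[:,:,::-1])
z=dict(mouth=.078,wing=.125,ear_hole=.071,inlet=.076,tail=.056)
for t in z:
    r=mark_of("wrist",t);print(t,[(np.round(a["uv"],1).tolist(),round(a["score"],2),np.round(atz("wrist",a["uv"],z[t],c)*1000,1).tolist()) for a in r[:3]])
E
```

```text
[0.52096625 0.03864279 0.09979911] [-1.79953157e+02  7.29653759e-02  3.50826493e+01] [ 1.88589117  3.3240144  -1.15606462] [ 0.75206871 -0.36282489  0.17999564] 0.16442822124042078 5.7167
mouth [([319.1, 167.1], 0.81, [485.7, 88.0, 78.0])]
wing [([320.4, 317.9], 0.93, [521.3, 38.6, 125.0])]
ear_hole [([318.0, 353.4], 0.89, [550.8, -6.1, 71.0])]
inlet [([376.4, 110.1], 0.68, [492.6, 129.5, 76.0])]
tail []
```

View pics/w5.png

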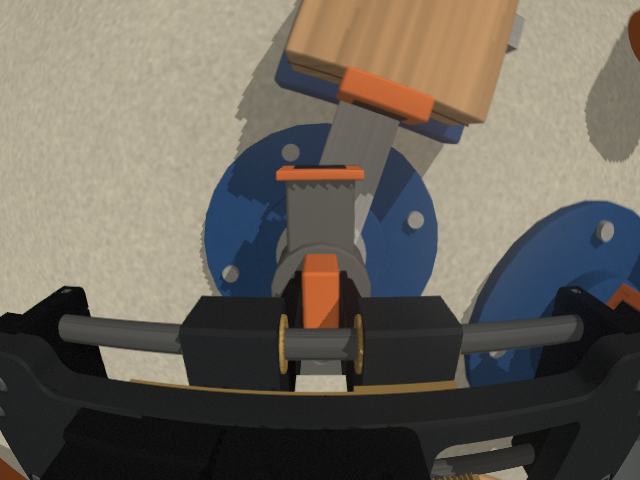

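>>> {"op": "jog_arm", "data": {
  "plan": [
    {"gripper": 1, "dx": -0.2, "dy": 0, "dz": 0.1, "turn": 5},
    {"gripper": 1, "dx": -0.2, "dy": 0, "dz": 0.2, "turn": 10},
    {"gripper": 1, "dx": -0.2, "dy": 0, "dz": 0.3, "turn": 14},
    {"gripper": 1, "dx": -0.2, "dy": 0, "dz": 0.3, "turn": 16.5},
    {"gripper": 1, "dx": -0.2, "dy": 0, "dz": 0.3, "turn": 16.5}
  ]
}}

```text
clock: 6.43
position: [0.5214, 0.0389, 0.0996]
ee_rot: [-180.0, -0.0, 18.8]
ft_force: [3.2, 3.6, -2.6]
opening: 0.163
```

```bash
python3 - <<'E'
from h import *
s=read_state();print(s["position"],s["ee_rot"],s["ft_force"],s["wrist_torque"],s["opening"],s["clock"])
c=get_calibration("wrist");im=get_image("wrist");cv2.imwrite("pics/w6.png",im[:,:,::-1])
z=dict(mouth=.078,wing=.125,ear_hole=.071,inlet=.076,tail=.056)
for t in z:
    r=mark_of("wrist",t);print(t,[(np.round(a["uv"],1).tolist(),round(a["score"],2),np.round(atz("wrist",a["uv"],z[t],c)*1000,1).tolist()) for a in r[:3]])
E
```

```text
[0.52136705 0.03885443 0.09958493] [-1.79960294e+02 -1.54512144e-02  1.88333440e+01] [ 3.23932131  3.55323157 -2.55481188] [ 0.95740487 -0.75410887  0.02419357] 0.16317270114270258 6.4333
mouth [([321.5, 163.5], 0.83, [501.8, 98.2, 78.0]), ([635.4, 248.3], 0.77, [730.6, 126.5, 78.0])]
wing [([322.4, 320.2], 0.57, [522.7, 38.0, 125.0])]
ear_hole [([317.0, 352.1], 0.59, [536.4, -11.7, 71.0])]
inlet [([325.1, 101.0], 0.75, [493.0, 129.5, 76.0])]
tail []
```

View pics/w6.png

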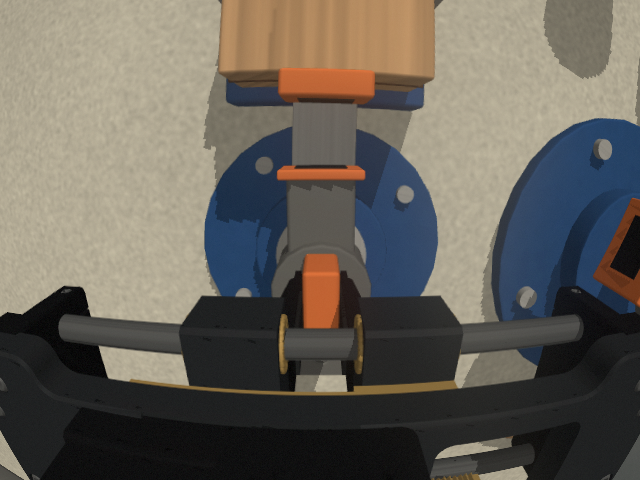

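>>> {"op": "jog_arm", "data": {
  "plan": [
    {"gripper": 1, "dx": -0.2, "dy": 0, "dz": 0, "turn": 1.2},
    {"gripper": 1, "dx": -0.2, "dy": 0, "dz": 0, "turn": 1.2},
    {"gripper": 1, "dx": -0.2, "dy": 0, "dz": 0, "turn": 1.2}
  ]
}}

```text
clock: 6.98
position: [0.5214, 0.0388, 0.0996]
ee_rot: [-180.0, -0.1, 17.7]
ft_force: [3.9, 4.3, -2.2]
opening: 0.165
```

>>> {"op": "jog_arm", "data": {
  "plan": [
    {"gripper": 0.5, "dx": 0, "dy": 0, "dz": 0, "turn": 0},
    {"gripper": 0, "dx": 0, "dy": 0, "dz": 0, "turn": 0},
    {"gripper": -0.3, "dx": 0, "dy": 0, "dz": 0, "turn": 0},
    {"gripper": -0.3, "dx": 0, "dy": 0, "dz": -40, "turn": 0},
    {"gripper": -0.3, "dx": 0, "dy": 0, "dz": -80, "turn": 0}
  ]
}}

```text
clock: 7.4
position: [0.5185, 0.0383, 0.177]
ee_rot: [-179.9, 0.4, 17.7]
ft_force: [1.1, -0.5, -0.3]
opening: 0.46
```

```bash
python3 - <<'E'
from h import *
s=read_state();print(s["position"],s["ee_rot"],s["ft_force"],s["wrist_torque"],s["opening"],s["clock"])
c=get_calibration("wrist");im=get_image("wrist");cv2.imwrite("pics/w7.png",im[:,:,::-1])
cv2.imwrite("pics/s7.png",get_image("scene")[:,:,::-1]);cv2.imwrite("pics/d7.png",get_image("side")[:,:,::-1])
z=dict(mouth=.077,wing=.123,ear_hole=.069,inlet=.076,tail=.056)
for t in z:
    r=mark_of("wrist",t);print(t,[(np.round(a["uv"],1).tolist(),round(a["score"],2),np.round(atz("wrist",a["uv"],z[t],c)*1000,1).tolist()) for a in r[:3]])
for t in ["pin","grey_pin","holder"]:
  for n,zz in (("scene",.004),("side",.004)):
    r=mark_of(n,t);z0=0 if t=="holder" else .010
    print(t,n,[(np.round(a["uv"],1).tolist(),round(a["score"],2),np.round(atz(n,a["uv"],z0)*1000,1).tolist()) for a in r[:3]])
E
```

```text
[0.51846838 0.03829584 0.17704835] [-179.85534731    0.43174132   17.72963132] [ 1.14416093 -0.5388836  -0.25698112] [ 0.06666915 -0.08867025  0.01747673] 0.4603231281761122 7.4
mouth [([327.2, 158.4], 0.93, [503.7, 98.0, 77.0]), ([572.3, 214.3], 0.75, [719.1, 127.4, 77.0])]
wing [([331.0, 262.8], 0.94, [525.1, 38.3, 123.0])]
ear_hole [([327.3, 305.1], 0.66, [540.5, -14.9, 69.0])]
inlet [([326.3, 110.3], 0.85, [492.4, 131.1, 76.0])]
tail [([325.2, 295.8], 0.57, [538.1, -12.9, 56.0])]
pin scene [([195.2, 209.8], 0.42, [442.7, -340.8, 10.0])]
pin side [([387.8, 209.8], 0.39, [438.7, -331.2, 10.0])]
grey_pin scene [([214.4, 212.2], 0.41, [436.8, -287.8, 10.0])]
grey_pin side [([375.2, 217.4], 0.58, [461.3, -276.6, 10.0])]
holder scene [([204.8, 215.9], 0.84, [448.3, -312.3, 0.0])]
holder side [([377.3, 218.7], 0.95, [457.6, -287.1, 0.0]), ([208.0, 439.6], 0.24, [523.8, 534.4, 0.0])]
```

View pics/w7.png

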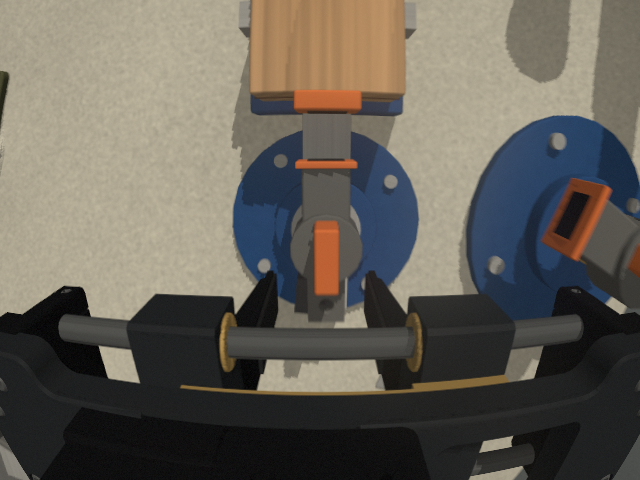

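View pics/s7.png

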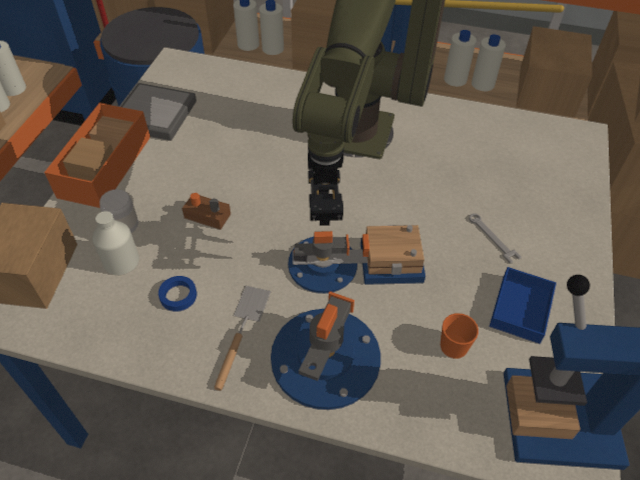

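>>> {"op": "jog_arm", "data": {
  "plan": [
    {"gripper": -0.3, "dx": -10, "dy": 18, "dz": -30, "turn": 2},
    {"gripper": -0.3, "dx": -26, "dy": 50, "dz": -50, "turn": 4},
    {"gripper": -0.3, "dx": -45, "dy": 85, "dz": -60, "turn": 6},
    {"gripper": -0.3, "dx": -62, "dy": 120, "dz": -70, "turn": 8},
    {"gripper": -0.3, "dx": -80, "dy": 155, "dz": -70, "turn": 10}
  ]
}}

```text
clock: 8.52
position: [0.4929, -0.1351, 0.252]
ee_rot: [179.9, -0.3, 7.7]
ft_force: [0.7, -0.5, 0.9]
opening: 0.654
```

>>> {"op": "jog_arm", "data": {
  "plan": [
    {"gripper": -0.3, "dx": -12, "dy": 36, "dz": 0, "turn": 2},
    {"gripper": -0.3, "dx": -25, "dy": 74, "dz": 0, "turn": 4},
    {"gripper": -0.3, "dx": -38, "dy": 112, "dz": 0, "turn": 6},
    {"gripper": -0.3, "dx": -51, "dy": 150, "dz": 0, "turn": 7},
    {"gripper": -0.3, "dx": -64, "dy": 188, "dz": 0, "turn": 7}
  ]
}}

```text
clock: 8.93
position: [0.4538, -0.3319, 0.252]
ee_rot: [179.9, -0.3, 0.6]
ft_force: [1.6, -0.2, 0.2]
opening: 0.652
```

>>> {"op": "jog_arm", "data": {
  "plan": [
    {"gripper": -0.3, "dx": -10, "dy": 35, "dz": 0, "turn": 0},
    {"gripper": -0.3, "dx": -14, "dy": 50, "dz": 0, "turn": 0},
    {"gripper": -0.3, "dx": -14, "dy": 50, "dz": 0, "turn": 0}
  ]
}}

```text
clock: 9.18
position: [0.4392, -0.3849, 0.2515]
ee_rot: [179.9, -0.2, 0.4]
ft_force: [-0.3, 0.2, -0.8]
opening: 0.648
```

```bash
python3 - <<'E'
from h import *
s=read_state();print(s["position"],s["ee_rot"],s["joints"],s["opening"],s["clock"])
c=get_calibration("wrist");im=get_image("wrist");cv2.imwrite("pics/w8.png",im[:,:,::-1])
for t in ["pin","grey_pin","holder"]:
    r=mark_of("wrist",t);z0=0 if t=="holder" else .010
    print(t,[(np.round(a["uv"],1).tolist(),round(a["score"],2),np.round(atz("wrist",a["uv"],z0,c)*1000,1).tolist()) for a in r[:3]])
E
```

```text
[ 0.43916696 -0.38491074  0.25152459] [179.93878268  -0.22716076   0.40046827] [-46.56190042  -2.521954   100.91861792   0.1256649   81.40357964
 -46.98081432] 0.6475263355784502 9.1833
pin [([327.8, 163.1], 0.68, [447.4, -336.6, 10.0])]
grey_pin [([330.8, 108.7], 0.77, [450.2, -276.3, 10.0])]
holder [([324.3, 136.3], 0.91, [443.5, -306.9, 0.0])]
```

View pics/w8.png

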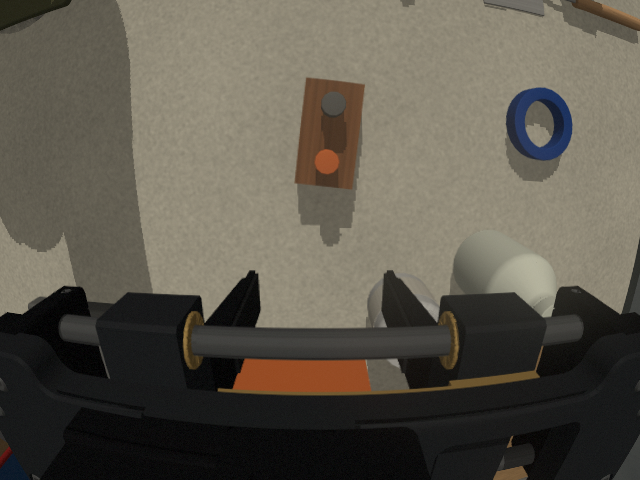

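```bash
python3 - <<'E'
from h import *
im=cv2.imread("pics/w8.png")[:,:,::-1]
crop("wrist",(270,60,400,230),4,"c8.png",im)
hsv=cv2.cvtColor(im,cv2.COLOR_RGB2HSV)
m=((hsv[:,:,1]>180)&(hsv[:,:,0]<12)&(hsv[:,:,2]>120)).astype(np.uint8)
m[:, :280]=0;m[:,370:]=0;m[200:]=0
n,l,st,ce=cv2.connectedComponentsWithStats(m)
for k in range(1,n):
    if st[k,4]>30: print(st[k],ce[k],atz("wrist",ce[k],.07)*1000,atz("wrist",ce[k],.065)*1000)
E
```

```text
(no output)
```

View pics/c8.png

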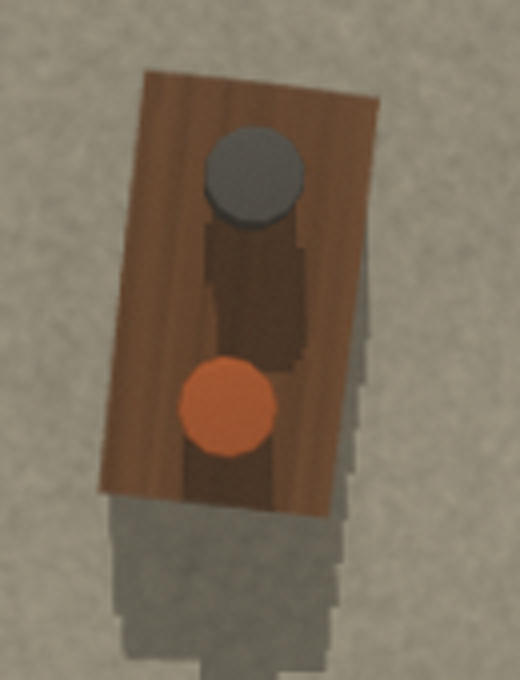

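```bash
python3 - <<'E'
from h import *
for u in [(327,161.4),(333.8,104)]: print(atz("wrist",u,.07)*1000)
E
```

```text
[ 446.87134502 -326.81720255   70.        ]
[ 452.43464757 -272.31836225   70.        ]
```

>>> {"op": "jog_arm", "data": {
  "plan": [
    {"gripper": -0.3, "dx": 4, "dy": -28, "dz": 30, "turn": 0},
    {"gripper": -0.3, "dx": 7.7, "dy": -57, "dz": 60, "turn": 0},
    {"gripper": -0.3, "dx": 7.7, "dy": -57, "dz": 100, "turn": 0},
    {"gripper": -0.3, "dx": 7.7, "dy": -57, "dz": 125, "turn": 0},
    {"gripper": -0.3, "dx": 7.7, "dy": -57, "dz": 125, "turn": 0}
  ]
}}

```text
clock: 9.8
position: [0.4457, -0.3185, 0.1203]
ee_rot: [-179.6, 0.2, 0.9]
ft_force: [-0.8, 1.0, -0.9]
opening: 0.649
```

```bash
python3 - <<'E'
from h import *
s=read_state();print(s["position"],s["ee_rot"],s["opening"],s["clock"])
c=get_calibration("wrist");im=get_image("wrist");cv2.imwrite("pics/w9.png",im[:,:,::-1])
for z in (.25,.2,.15,.1,.063): print(z,proj("wrist",[s["position"][0],s["position"][1],z],c))
E
```

```text
[ 0.44568274 -0.31847915  0.12029613] [-179.56579836    0.21267485    0.91161069] 0.6488168366527898 9.8
0.25 (np.float64(317.9228644620068), np.float64(540.3617034673197))
0.2 (np.float64(319.59519698421246), np.float64(396.7971426356824))
0.15 (np.float64(320.4329629418191), np.float64(321.99549346367644))
0.1 (np.float64(320.89991523452574), np.float64(279.4536840592318))
0.063 (np.float64(321.12626033389614), np.float64(258.60777590694283))
```

View pics/w9.png

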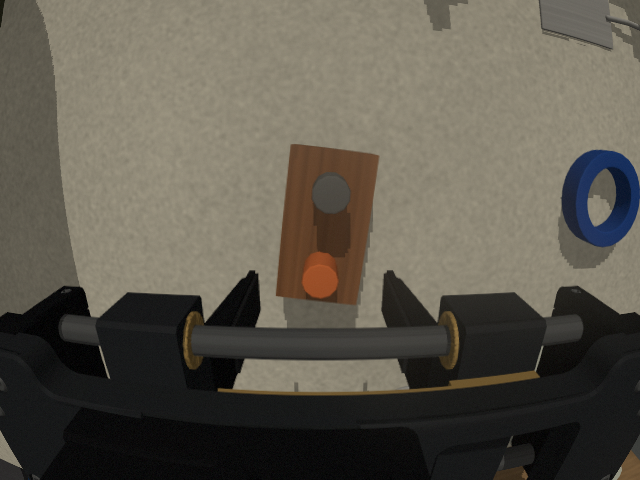

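```bash
python3 - <<'E'
from h import *
s=read_state();print(s["position"],s["ee_rot"],s["opening"],s["clock"])
c=get_calibration("wrist");im=get_image("wrist");cv2.imwrite("pics/w10.png",im[:,:,::-1])
crop("wrist",(240,120,400,320),3,"c10.png",im)
for z in (.07,.04): print(z,proj("wrist",[s["position"][0],s["position"][1],z],c))
E
```

```text
[ 0.44720194 -0.3204076   0.12390926] [-1.79760353e+02 -4.61932331e-04  8.70919591e-01] 0.6551962917545187 9.85
0.07 (np.float64(320.7715694120698), np.float64(259.9989195625376))
0.04 (np.float64(320.7935636290519), np.float64(246.6664541522768))
```

View pics/c10.png

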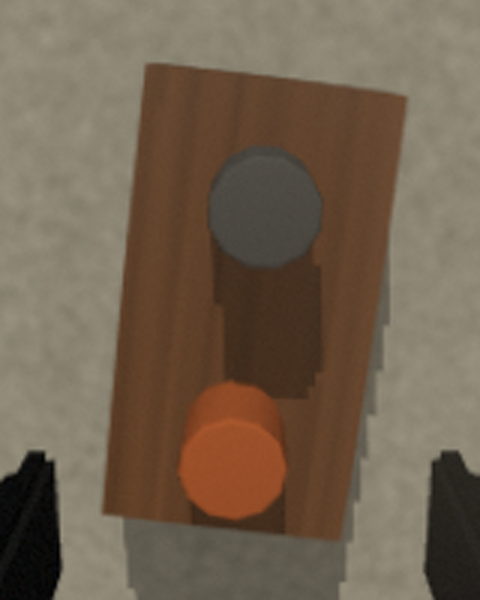

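```bash
python3 - <<'E'
from h import *
s=read_state();print(s["position"],s["ee_rot"],s["clock"])
for u in [(317.7,276.3),(328.5,189)]: print(atz("wrist",u,.07)*1000)
E
```

```text
[ 0.44871488 -0.32224865  0.12688573] [-179.96784945   -0.22840822    0.83189142] 9.9
[ 447.09822743 -334.72227902   70.        ]
[ 453.00204197 -277.65695602   70.        ]
```

>>> {"op": "jog_arm", "data": {
  "plan": [
    {"gripper": -0.3, "dx": -1.5, "dy": 8, "dz": 15, "turn": 0},
    {"gripper": -0.3, "dx": -1.5, "dy": 8, "dz": 25, "turn": 0},
    {"gripper": -0.3, "dx": -1.5, "dy": 8, "dz": 25, "turn": 0},
    {"gripper": -0.3, "dx": -1.5, "dy": 8, "dz": 25, "turn": 0}
  ]
}}

```text
clock: 10.23
position: [0.4479, -0.3304, 0.1029]
ee_rot: [-180.0, -0.3, 0.8]
ft_force: [0.6, -0.9, 0.1]
opening: 0.651
```

```bash
python3 - <<'E'
from h import *
s=read_state();print(s["position"],s["ee_rot"],s["joint_vel"],s["clock"])
c=get_calibration("wrist");im=get_image("wrist")
crop("wrist",(240,120,400,320),3,"c11.png",im)
np.save("c11.npy",np.array(c["world_to_cam"]))
for z in (.07,.04): print(z,proj("wrist",[s["position"][0],s["position"][1],z],c))
E
```

```text
[ 0.44787142 -0.33044157  0.10293822] [-179.99874968   -0.27476181    0.8241398 ] [-0.019693   -0.48609556 -0.4379455   0.06795551 -0.17402649 -0.05846418] 10.2333
0.07 (np.float64(320.5348589598899), np.float64(271.17807945035764))
0.04 (np.float64(320.368823293198), np.float64(255.2701864977975))
```

View pics/c11.png

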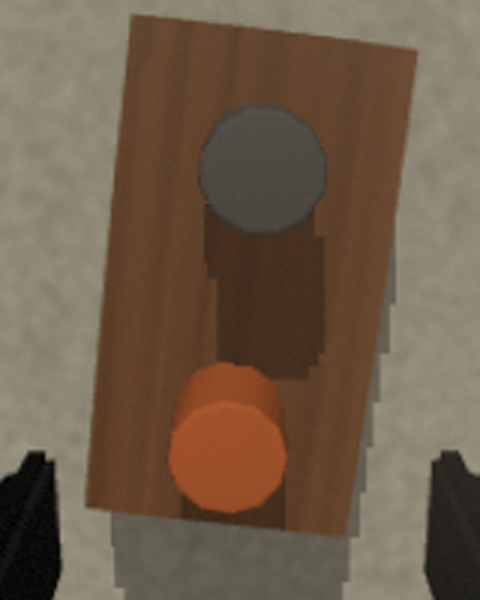

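>>> {"op": "jog_arm", "data": {
  "plan": [
    {"gripper": -0.3, "dx": -2.5, "dy": 0.6, "dz": 15, "turn": 0},
    {"gripper": -0.3, "dx": -2.5, "dy": 0.6, "dz": 32, "turn": 0},
    {"gripper": -0.3, "dx": -2.5, "dy": 0.6, "dz": 48, "turn": 0},
    {"gripper": -0.3, "dx": -2.5, "dy": 0.6, "dz": 56, "turn": 0},
    {"gripper": -0.3, "dx": -2.5, "dy": 0.6, "dz": 58, "turn": 0}
  ]
}}

```text
clock: 10.7
position: [0.4454, -0.3307, 0.0444]
ee_rot: [-180.0, -0.2, 0.8]
ft_force: [0.6, 0.2, -0.7]
opening: 0.65
```

>>> {"op": "jog_arm", "data": {
  "plan": [
    {"gripper": 0.2, "dx": 0, "dy": 0, "dz": 0, "turn": 0},
    {"gripper": 0.2, "dx": 0, "dy": 0, "dz": 0, "turn": 0}
  ],
  "newtons": 20
}}

```text
clock: 10.87
position: [0.4459, -0.3312, 0.0454]
ee_rot: [180.0, -0.3, 0.8]
ft_force: [-0.2, 0.0, 0.7]
opening: 0.561
```

```bash
python3 - <<'E'
from h import *
s=read_state();print(s["position"],s["ee_rot"],s["opening"],s["clock"])
im=get_image("wrist");crop("wrist",(200,120,440,360),3,"c12.png",im)
E
```

```text
[ 0.44590937 -0.33119809  0.04538188] [179.99583732  -0.2865942    0.82253434] 0.5613490424227546 10.8667
```

View pics/c12.png

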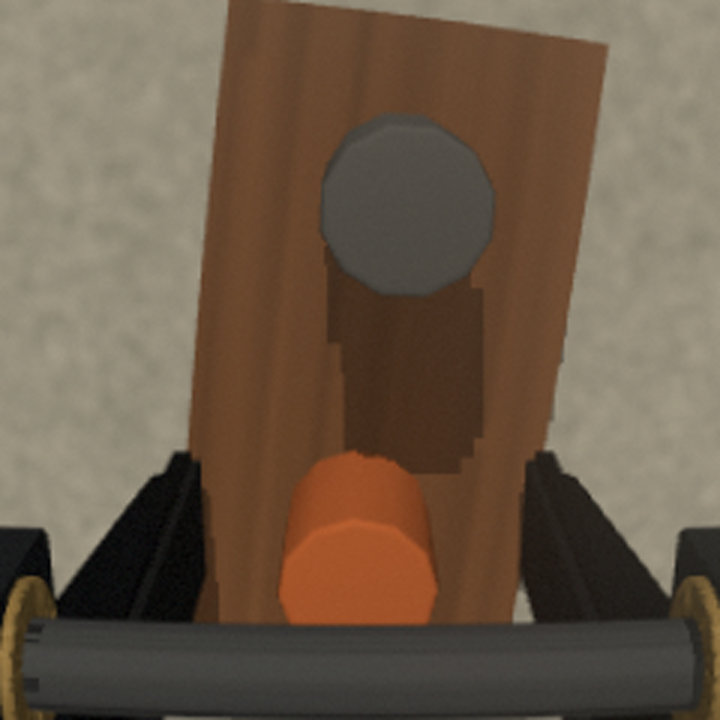

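>>> {"op": "jog_arm", "data": {
  "plan": [
    {"gripper": 0.6, "dx": -0.5, "dy": 0.3, "dz": 1.5, "turn": 0},
    {"gripper": 0.8, "dx": -0.5, "dy": 0.3, "dz": 1.5, "turn": 0},
    {"gripper": 1, "dx": -0.5, "dy": 0.3, "dz": 1.5, "turn": 0},
    {"gripper": 1, "dx": -0.5, "dy": 0.3, "dz": 1.5, "turn": 0},
    {"gripper": 1, "dx": -0.5, "dy": 0.3, "dz": 1.5, "turn": 0}
  ]
}}

```text
clock: 11.33
position: [0.4457, -0.3318, 0.0445]
ee_rot: [180.0, -0.3, 0.8]
ft_force: [-1.3, 0.5, 1.9]
opening: 0.25
```

>>> {"op": "jog_arm", "data": {
  "plan": [
    {"gripper": 1, "dx": 0, "dy": 0, "dz": 0, "turn": 0},
    {"gripper": 1, "dx": 0, "dy": 0, "dz": 0, "turn": 0}
  ]
}}

```text
clock: 11.5
position: [0.4457, -0.3318, 0.0445]
ee_rot: [179.9, -0.3, 0.8]
ft_force: [-0.3, 0.2, 0.9]
opening: 0.248
```

>>> {"op": "jog_arm", "data": {
  "plan": [
    {"gripper": 1, "dx": 0, "dy": 0, "dz": -20, "turn": 0},
    {"gripper": 1, "dx": 0, "dy": 0, "dz": -45, "turn": 0},
    {"gripper": 1, "dx": 0, "dy": 0, "dz": -75, "turn": 0},
    {"gripper": 1, "dx": 0, "dy": 0, "dz": -100, "turn": 0}
  ]
}}

```text
clock: 11.83
position: [0.4451, -0.3316, 0.1457]
ee_rot: [180.0, -0.3, 0.8]
ft_force: [1.2, -1.3, -0.0]
opening: 0.245
```

>>> {"op": "jog_arm", "data": {
  "plan": [
    {"gripper": 1, "dx": 8, "dy": -25, "dz": 0, "turn": -2},
    {"gripper": 1, "dx": 18, "dy": -60, "dz": 0, "turn": -5},
    {"gripper": 1, "dx": 30, "dy": -98, "dz": 0, "turn": -8},
    {"gripper": 1, "dx": 42, "dy": -136, "dz": 0, "turn": -11},
    {"gripper": 1, "dx": 52, "dy": -170, "dz": 0, "turn": -14}
  ]
}}

```text
clock: 12.25
position: [0.4947, -0.1589, 0.1458]
ee_rot: [179.9, -0.3, 14.9]
ft_force: [1.2, -0.2, -0.7]
opening: 0.244
```

```bash
python3 - <<'E'
from h import *
s=read_state();print(s["position"],s["ee_rot"],s["opening"],s["clock"])
cv2.imwrite("pics/s13.png",get_image("scene")[:,:,::-1])
s=read_state();print(s["position"],s["ee_rot"])
y=np.radians(s["ee_rot"][2]);d=np.array([.5381,-.0137])-s["position"][:2];d*=1000
print(d@[np.cos(y),np.sin(y)],d@[np.sin(y),-np.cos(y)],s["ee_rot"][2]-17.4)
E
```

```text
[ 0.494702   -0.15893715  0.14575997] [179.89742108  -0.32140846  14.94939455] 0.24403857594668193 12.25
[ 0.49570416 -0.15384714  0.14553394] [-179.86970982   -0.41251963   15.27490141]
77.81995657202167 -124.02694725429582 -2.1250985924911934
```

View pics/s13.png

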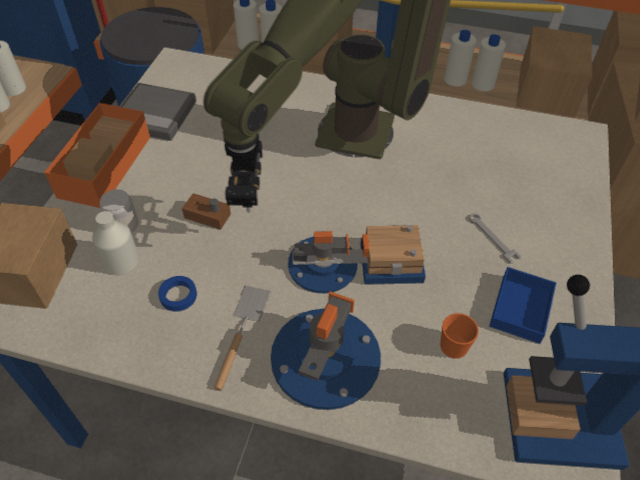

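>>> {"op": "jog_arm", "data": {
  "plan": [
    {"gripper": 1, "dx": 25, "dy": -24, "dz": 0, "turn": -1},
    {"gripper": 1, "dx": 50, "dy": -48, "dz": 0, "turn": -2},
    {"gripper": 1, "dx": 70, "dy": -66, "dz": 0, "turn": -2},
    {"gripper": 1, "dx": 79, "dy": -74, "dz": 0, "turn": -2},
    {"gripper": 1, "dx": 79, "dy": -74, "dz": 0, "turn": -2}
  ]
}}

```text
clock: 12.72
position: [0.5531, -0.06, 0.146]
ee_rot: [-179.9, -0.4, 17.4]
ft_force: [-0.0, -0.8, -1.2]
opening: 0.248
```

>>> {"op": "jog_arm", "data": {
  "plan": [
    {"gripper": 1, "dx": 0, "dy": 0, "dz": 0, "turn": 0},
    {"gripper": 1, "dx": 0, "dy": 0, "dz": 0, "turn": 0}
  ]
}}

```text
clock: 12.88
position: [0.5526, -0.0607, 0.1456]
ee_rot: [-179.9, -0.3, 17.4]
ft_force: [-0.8, -0.9, -1.3]
opening: 0.248
```

```bash
python3 - <<'E'
from h import *
s=read_state();print(s["position"],s["ee_rot"],s["joint_vel"],s["clock"])
c=get_calibration("wrist");im=get_image("wrist");cv2.imwrite("pics/w14.png",im[:,:,::-1])
crop("wrist",(240,180,400,340),4,"c14.png",im)
z=dict(mouth=.077,wing=.123,ear_hole=.069,inlet=.076,tail=.056)
for t in z:
    r=mark_of("wrist",t);print(t,[(np.round(a["uv"],1).tolist(),round(a["score"],2),np.round(atz("wrist",a["uv"],z[t],c)*1000,1).tolist()) for a in r[:3]])
E
```

```text
[ 0.55257789 -0.06072638  0.1456081 ] [-179.86020856   -0.34848558   17.41182139] [-0.67004722 -0.50986652  0.20151371  0.00814686  0.09728488  0.32375648] 12.8833
mouth [([321.4, 3.5], 0.69, [503.8, 98.2, 77.0]), ([599.0, 69.4], 0.67, [716.9, 144.5, 77.0])]
wing [([322.0, 84.8], 0.82, [522.6, 38.2, 123.0])]
ear_hole [([322.1, 180.8], 0.62, [539.8, -14.9, 69.0])]
inlet []
tail [([320.9, 86.3], 0.72, [519.7, 46.7, 56.0]), ([323.0, 178.3], 0.69, [540.4, -14.4, 56.0])]
```

View pics/w14.png

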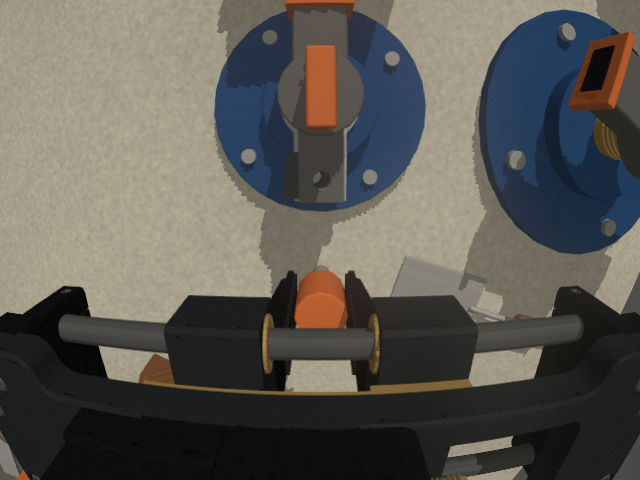

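View pics/c14.png

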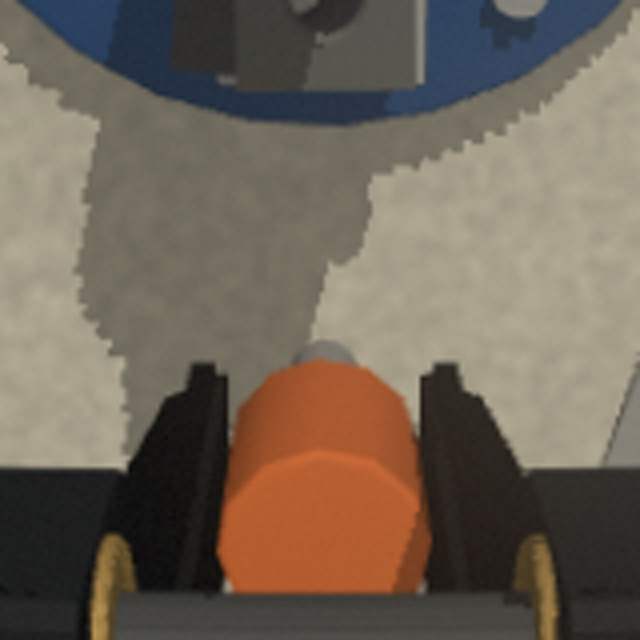

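```bash
python3 - <<'E'
from h import *
im=cv2.imread("pics/w14.png")[:,:,::-1]
crop("wrist",(270,120,370,220),6,"c15.png",im)
s=read_state();print(s["position"],s["ee_rot"])
E
```

```text
[ 0.55287789 -0.06070424  0.1460586 ] [-179.86888963   -0.40799209   17.37482292]
```

View pics/c15.png

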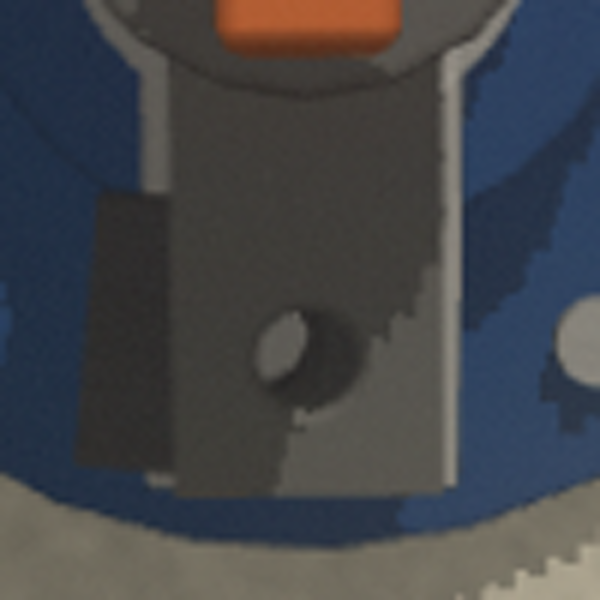

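```bash
python3 - <<'E'
from h import *
s=read_state();p=s["position"];y=np.radians(s["ee_rot"][2]);print(s["clock"],p)
X=np.array([np.cos(y),np.sin(y)]);Y=np.array([np.sin(y),-np.cos(y)])
c=get_calibration("wrist");im=get_image("wrist");crop("wrist",(280,240,360,340),7,"c16.png",im);crop("wrist",(270,120,370,220),6,"c17.png",im)
for nm,r,dz in [("tip edge",5,-30.5),("tip end",3,-34.5),("shoulder far",12,-4.5),("top far",12,25.5)]:
    q=p[:2]-Y*r/1000;print(nm,proj("wrist",[*q,p[2]+dz/1000],c))
print("ear",atz("wrist",(321.8,179.7),.069,c))
print(proj("wrist",[.5381,-.0137,.069],c))
E
```

```text
13.1833 [ 0.55287789 -0.06070424  0.1460586 ]
tip edge (np.float64(320.06463353915126), np.float64(264.5228446402013))
tip end (np.float64(320.031395065737), np.float64(265.50701545439387))
shoulder far (np.float64(320.32272591975845), np.float64(268.42883733779706))
top far (np.float64(320.73039382523757), np.float64(292.5038408115089))
ear [ 0.53982386 -0.01428934  0.069     ]
(np.float64(319.58833648092144), np.float64(178.09559195272817))
```

View pics/c16.png

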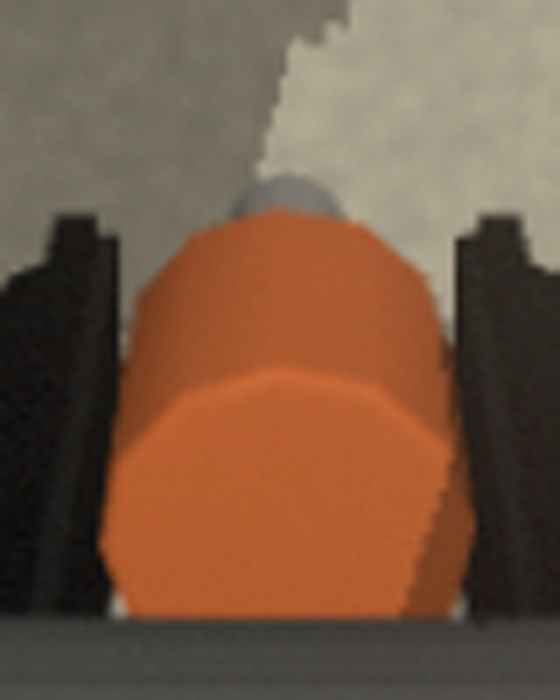

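View pics/c17.png

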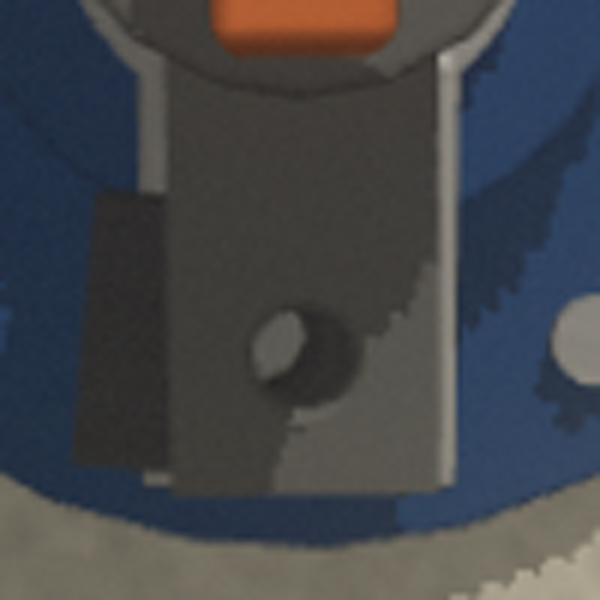

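>>> {"op": "jog_arm", "data": {
  "plan": [
    {"gripper": 1, "dx": 0.5, "dy": -20, "dz": 0, "turn": 0},
    {"gripper": 1, "dx": 0.5, "dy": -40, "dz": 5, "turn": 0},
    {"gripper": 1, "dx": 0.5, "dy": -48.5, "dz": 20, "turn": 0},
    {"gripper": 1, "dx": 0.5, "dy": -48.5, "dz": 32, "turn": 0},
    {"gripper": 1, "dx": 0.5, "dy": -48.5, "dz": 32, "turn": 0}
  ]
}}

```text
clock: 13.65
position: [0.537, -0.0138, 0.1111]
ee_rot: [-179.8, -0.1, 17.4]
ft_force: [-1.2, -0.3, -1.6]
opening: 0.244
```

>>> {"op": "jog_arm", "data": {
  "plan": [
    {"gripper": 1, "dx": 0, "dy": 0, "dz": 0, "turn": 0},
    {"gripper": 1, "dx": 0, "dy": 0, "dz": 0, "turn": 0}
  ]
}}

```text
clock: 13.82
position: [0.5368, -0.0144, 0.1107]
ee_rot: [-179.8, -0.1, 17.4]
ft_force: [-0.0, -0.2, -0.7]
opening: 0.248
```

```bash
python3 - <<'E'
from h import *
s=read_state();p=s["position"];y=np.radians(s["ee_rot"][2]);print(s["clock"],p,s["ee_rot"],s["ft_force"],s["wrist_torque"])
im=get_image("wrist");cv2.imwrite("pics/w18.png",im[:,:,::-1])
for n,P in (("scene",[.5385,-.014,.08]),("side",[.5385,-.014,.08])):
    u=[int(v) for v in proj(n,P)];crop(n,(u[0]-50,u[1]-50,u[0]+50,u[1]+50),6,n+"18.png")
d=np.array([538.8,-14.3])-p[:2]*1000;print(d@[np.cos(y),np.sin(y)],d@[np.sin(y),-np.cos(y)])
E
```

```text
13.8167 [ 0.53679228 -0.01440006  0.11073161] [-1.79753631e+02 -7.45544769e-02  1.73906640e+01] [-0.02121848 -0.24931687 -0.66149181] [-0.04142642  0.03342724  0.00683362]
1.9458477552188744 0.5045936526320453
```

View pics/w18.png

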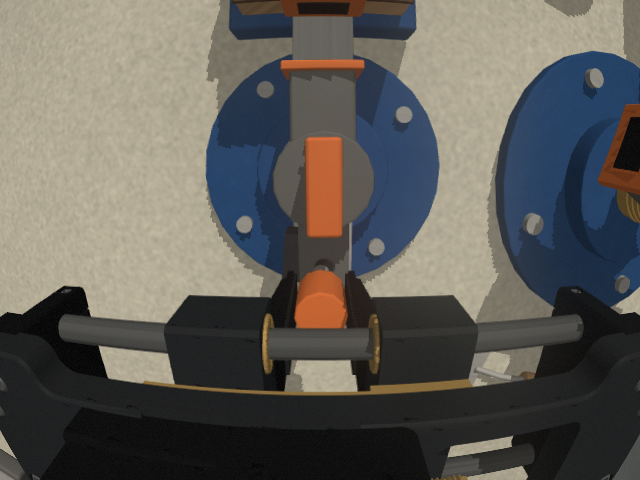

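View pics/scene18.png

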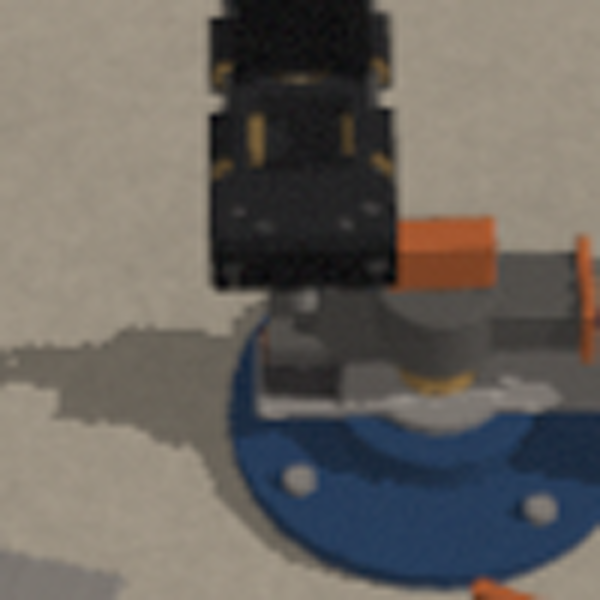

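View pics/side18.png

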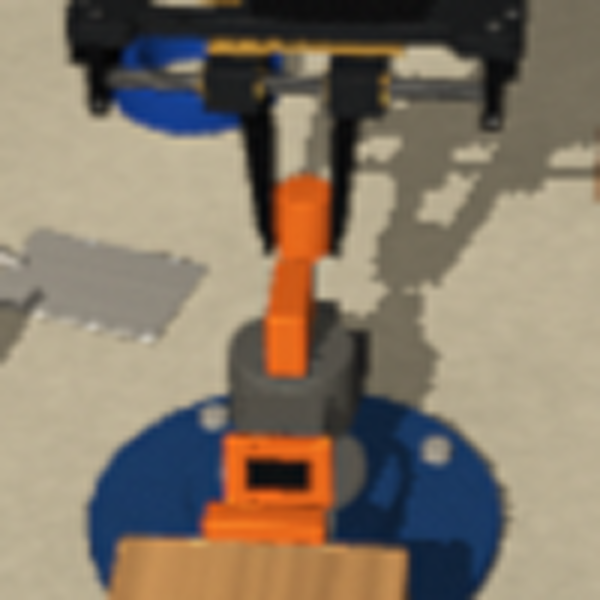

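```bash
python3 - <<'E'
from h import *
im=cv2.imread("pics/w18.png")[:,:,::-1];crop("wrist",(280,230,360,330),7,"c18.png",im)
c=get_calibration("wrist");print(read_state()["position"])
for P in ([.5388,-.0143,.069],[.5381,-.0137,.069]): 
    a=np.radians(17.4);q=np.array(P);q[:2]-=np.array([np.sin(a),-np.cos(a)])*.0058
    print(proj("wrist",P,c),proj("wrist",q,c))
E
```

```text
[ 0.53759871 -0.01437118  0.1118003 ]
(np.float64(322.1658454817861), np.float64(266.2516344441277)) (np.float64(322.17583879469936), np.float64(257.1452890753878))
(np.float64(321.35919209285487), np.float64(265.033901994034)) (np.float64(321.36284494348706), np.float64(255.90718110163562))
```

View pics/c18.png

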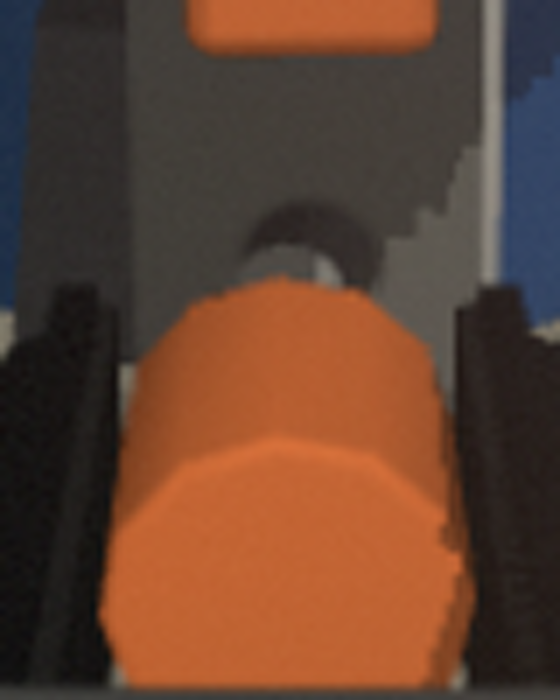

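>>> {"op": "jog_arm", "data": {
  "plan": [
    {"gripper": 1, "dx": 1.6, "dy": 0.7, "dz": 0, "turn": 0},
    {"gripper": 1, "dx": 1.6, "dy": 0.7, "dz": 2, "turn": 0},
    {"gripper": 1, "dx": 1.6, "dy": 0.7, "dz": 4, "turn": 0},
    {"gripper": 1, "dx": 1.6, "dy": 0.7, "dz": 4, "turn": 0}
  ]
}}

```text
clock: 14.3
position: [0.5391, -0.0146, 0.1073]
ee_rot: [-179.8, -0.2, 17.4]
ft_force: [-0.2, 0.2, -0.5]
opening: 0.25
```

```bash
python3 - <<'E'
from h import *
s=read_state();p=s["position"];print(s["clock"],p,s["ee_rot"],s["ft_force"],s["wrist_torque"])
im=get_image("wrist");crop("wrist",(280,230,360,330),7,"c19.png",im)
E
```

```text
14.3 [ 0.53910833 -0.01455124  0.10734448] [-1.79779888e+02 -1.54317192e-01  1.73845871e+01] [-0.18506635  0.18487813 -0.46562316] [-0.01115512  0.01536091 -0.01313432]
```

View pics/c19.png

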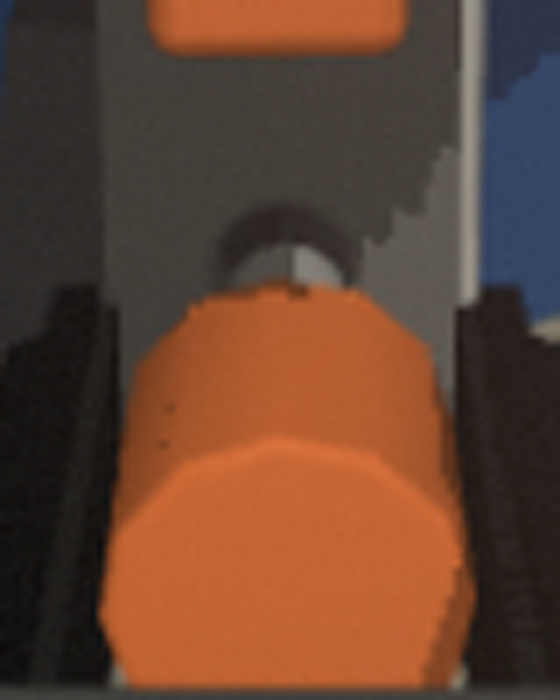

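>>> {"op": "jog_arm", "data": {
  "plan": [
    {"gripper": 1, "dx": 0, "dy": 0, "dz": 1.5, "turn": 0},
    {"gripper": 1, "dx": 0, "dy": 0, "dz": 3, "turn": 0},
    {"gripper": 1, "dx": 0, "dy": 0, "dz": 4.5, "turn": 0},
    {"gripper": 1, "dx": 0, "dy": 0, "dz": 5, "turn": 0}
  ]
}}

```text
clock: 14.68
position: [0.5389, -0.0145, 0.102]
ee_rot: [-179.8, -0.1, 17.4]
ft_force: [0.2, 0.3, -0.7]
opening: 0.248
```

>>> {"op": "jog_arm", "data": {
  "plan": [
    {"gripper": 1, "dx": 0, "dy": 0, "dz": 1, "turn": 0},
    {"gripper": 1, "dx": 0, "dy": 0, "dz": 2, "turn": 0}
  ]
}}

```text
clock: 14.85
position: [0.5388, -0.0144, 0.0998]
ee_rot: [-179.8, -0.1, 17.4]
ft_force: [0.5, 0.6, -0.6]
opening: 0.243
```

>>> {"op": "jog_arm", "data": {
  "plan": [
    {"gripper": 1, "dx": 0, "dy": 0, "dz": 1, "turn": 0},
    {"gripper": 1, "dx": 0, "dy": 0, "dz": 2, "turn": 0},
    {"gripper": 1, "dx": 0, "dy": 0, "dz": 3, "turn": 0}
  ]
}}

```text
clock: 15.1
position: [0.5388, -0.0144, 0.0967]
ee_rot: [-179.8, -0.1, 17.4]
ft_force: [-0.3, 0.5, -0.2]
opening: 0.245
```

>>> {"op": "jog_arm", "data": {
  "plan": [
    {"gripper": 1, "dx": 0, "dy": 0, "dz": 1, "turn": 0},
    {"gripper": 1, "dx": 0, "dy": 0, "dz": 2, "turn": 0}
  ]
}}

```text
clock: 15.27
position: [0.5388, -0.0144, 0.0946]
ee_rot: [-179.8, -0.1, 17.4]
ft_force: [-0.3, -0.3, -0.8]
opening: 0.247
```

```bash
python3 - <<'E'
from h import *
s=read_state();p=s["position"];print(s["clock"],p,s["ee_rot"],s["ft_force"],s["wrist_torque"])
im=get_image("wrist");crop("wrist",(280,230,360,330),7,"c20.png",im)
E
```

```text
15.2667 [ 0.53881266 -0.0143891   0.09462555] [-1.79765785e+02 -1.17095648e-01  1.73940219e+01] [-0.28833726 -0.29762054 -0.75548677] [ 0.00731513 -0.03445054 -0.01488622]
```

View pics/c20.png

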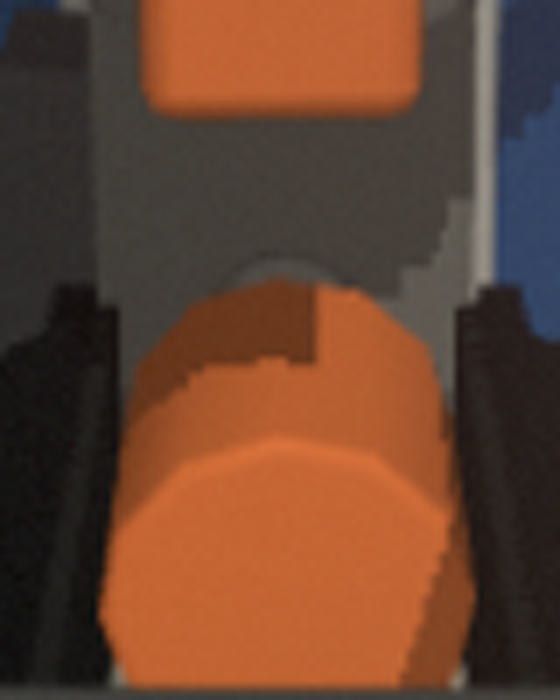

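>>> {"op": "jog_arm", "data": {
  "plan": [
    {"gripper": 1, "dx": 0, "dy": 0, "dz": 1, "turn": 0},
    {"gripper": 1, "dx": 0, "dy": 0, "dz": 2, "turn": 0},
    {"gripper": 1, "dx": 0, "dy": 0, "dz": 2.5, "turn": 0}
  ]
}}

```text
clock: 15.57
position: [0.5385, -0.0144, 0.0917]
ee_rot: [-179.7, -0.1, 17.4]
ft_force: [-0.3, 0.6, -0.0]
opening: 0.245
```

>>> {"op": "jog_arm", "data": {
  "plan": [
    {"gripper": 1, "dx": 0, "dy": 0, "dz": 0.5, "turn": 0},
    {"gripper": 1, "dx": 0, "dy": 0, "dz": 1, "turn": 0}
  ]
}}

```text
clock: 15.73
position: [0.5385, -0.0143, 0.0906]
ee_rot: [-179.7, -0.1, 17.4]
ft_force: [-0.3, -0.4, -1.2]
opening: 0.246
```

>>> {"op": "jog_arm", "data": {
  "plan": [
    {"gripper": 1, "dx": 0, "dy": 0, "dz": 0.5, "turn": 0},
    {"gripper": 1, "dx": 0, "dy": 0, "dz": 1, "turn": 0}
  ]
}}

```text
clock: 15.9
position: [0.5388, -0.0144, 0.0902]
ee_rot: [-179.8, -0.1, 17.4]
ft_force: [-1.4, -1.0, 3.9]
opening: 0.244
```

>>> {"op": "jog_arm", "data": {
  "plan": [
    {"gripper": 1, "dx": 0, "dy": 0, "dz": 0.5, "turn": 0},
    {"gripper": 1, "dx": 0, "dy": 0, "dz": 0.7, "turn": 0}
  ]
}}

```text
clock: 16.07
position: [0.5389, -0.0144, 0.0902]
ee_rot: [-179.8, -0.1, 17.4]
ft_force: [-3.1, -0.5, 5.3]
opening: 0.245
```

>>> {"op": "jog_arm", "data": {
  "plan": [
    {"gripper": 1, "dx": -0.7, "dy": 0, "dz": 0.6, "turn": 0},
    {"gripper": 1, "dx": -1.4, "dy": 0, "dz": 0.6, "turn": 0.7},
    {"gripper": 1, "dx": -2.0, "dy": 0, "dz": 0.6, "turn": 1.3}
  ]
}}

```text
clock: 16.32
position: [0.5381, -0.0148, 0.0902]
ee_rot: [-179.8, -0.3, 16.0]
ft_force: [1.2, 1.1, 3.3]
opening: 0.246
```

>>> {"op": "jog_arm", "data": {
  "plan": [
    {"gripper": 1, "dx": -0.7, "dy": 0, "dz": 0.6, "turn": 0.7},
    {"gripper": 1, "dx": -1.4, "dy": 0, "dz": 0.6, "turn": 1.3}
  ]
}}

```text
clock: 16.48
position: [0.5376, -0.0151, 0.0901]
ee_rot: [-179.8, -0.4, 14.6]
ft_force: [2.8, 1.4, 3.0]
opening: 0.243
```

>>> {"op": "jog_arm", "data": {
  "plan": [
    {"gripper": 1, "dx": -0.8, "dy": 0, "dz": 0.6, "turn": 0},
    {"gripper": 1, "dx": -1.6, "dy": 0, "dz": 0.6, "turn": 0},
    {"gripper": 1, "dx": -2.2, "dy": 0, "dz": 0.6, "turn": 0}
  ]
}}

```text
clock: 16.73
position: [0.5362, -0.0155, 0.0898]
ee_rot: [-179.8, -0.5, 14.6]
ft_force: [2.5, 0.8, 0.4]
opening: 0.244
```

>>> {"op": "jog_arm", "data": {
  "plan": [
    {"gripper": 1, "dx": -1.0, "dy": 0, "dz": 0.6, "turn": 0.5},
    {"gripper": 1, "dx": -2, "dy": 0, "dz": 0.6, "turn": 1}
  ]
}}

```text
clock: 16.9
position: [0.5337, -0.0161, 0.0885]
ee_rot: [-179.8, -0.5, 13.6]
ft_force: [2.6, 0.9, 1.1]
opening: 0.249
```

>>> {"op": "jog_arm", "data": {
  "plan": [
    {"gripper": 1, "dx": 0, "dy": 0, "dz": 0.8, "turn": 0},
    {"gripper": 1, "dx": 0, "dy": 0, "dz": 1.2, "turn": 0}
  ]
}}

```text
clock: 17.07
position: [0.5331, -0.0162, 0.0866]
ee_rot: [-179.8, -0.4, 13.6]
ft_force: [1.8, 0.7, 0.4]
opening: 0.249
```

Dropping freely (z 86.6, ~0 N down). Continue gently.

>>> {"op": "jog_arm", "data": {
  "plan": [
    {"gripper": 1, "dx": 0, "dy": 0, "dz": 0.8, "turn": 0},
    {"gripper": 1, "dx": 0, "dy": 0, "dz": 1.6, "turn": 0}
  ]
}}

```text
clock: 17.23
position: [0.5328, -0.0162, 0.0846]
ee_rot: [-179.8, -0.3, 13.6]
ft_force: [2.0, 1.0, 0.7]
opening: 0.243
```

>>> {"op": "jog_arm", "data": {
  "plan": [
    {"gripper": 1, "dx": 0, "dy": 0, "dz": 0.8, "turn": 0},
    {"gripper": 1, "dx": 0, "dy": 0, "dz": 1.4, "turn": 0}
  ]
}}

```text
clock: 17.4
position: [0.5327, -0.0163, 0.0829]
ee_rot: [-179.8, -0.3, 13.6]
ft_force: [2.2, -0.0, 0.1]
opening: 0.246
```

>>> {"op": "jog_arm", "data": {
  "plan": [
    {"gripper": 1, "dx": 0, "dy": 0, "dz": 1.2, "turn": 0},
    {"gripper": 1, "dx": 0, "dy": 0, "dz": 2.4, "turn": 0},
    {"gripper": 1, "dx": 0, "dy": 0, "dz": 3.6, "turn": 0}
  ]
}}

```text
clock: 17.65
position: [0.5327, -0.0163, 0.0792]
ee_rot: [-179.8, -0.3, 13.6]
ft_force: [2.6, 0.9, 1.0]
opening: 0.246
```

>>> {"op": "jog_arm", "data": {
  "plan": [
    {"gripper": 1, "dx": 0, "dy": 0, "dz": 1, "turn": 0},
    {"gripper": 1, "dx": 0, "dy": 0, "dz": 2, "turn": 0},
    {"gripper": 1, "dx": 0, "dy": 0, "dz": 3, "turn": 0}
  ]
}}

```text
clock: 17.9
position: [0.5327, -0.0163, 0.0761]
ee_rot: [-179.8, -0.3, 13.6]
ft_force: [2.3, 1.7, 1.2]
opening: 0.244
```

>>> {"op": "jog_arm", "data": {
  "plan": [
    {"gripper": 1, "dx": 0, "dy": 0, "dz": 0.8, "turn": 0},
    {"gripper": 1, "dx": 0, "dy": 0, "dz": 1.5, "turn": 0}
  ]
}}

```text
clock: 18.07
position: [0.5328, -0.0163, 0.0747]
ee_rot: [-179.8, -0.3, 13.6]
ft_force: [1.2, 0.3, 3.5]
opening: 0.245
```

>>> {"op": "jog_arm", "data": {
  "plan": [
    {"gripper": 1, "dx": 0, "dy": 0, "dz": 0.7, "turn": 0},
    {"gripper": 1, "dx": 0, "dy": 0, "dz": 1.0, "turn": 0}
  ]
}}

```text
clock: 18.23
position: [0.5329, -0.0164, 0.0743]
ee_rot: [-179.8, -0.3, 13.6]
ft_force: [0.3, 1.3, 6.4]
opening: 0.248
```

>>> {"op": "jog_arm", "data": {
  "plan": [
    {"gripper": 1, "dx": 0, "dy": 0, "dz": 0.5, "turn": 0},
    {"gripper": 1, "dx": 0, "dy": 0, "dz": 0.8, "turn": 0}
  ]
}}

```text
clock: 18.4
position: [0.5329, -0.0164, 0.0742]
ee_rot: [-179.8, -0.3, 13.6]
ft_force: [0.2, 0.6, 5.8]
opening: 0.247
```

>>> {"op": "jog_arm", "data": {
  "plan": [
    {"gripper": 0.5, "dx": 0, "dy": 0, "dz": 0, "turn": 0},
    {"gripper": 0.3, "dx": 0, "dy": 0, "dz": 0, "turn": 0},
    {"gripper": 0.2, "dx": 0, "dy": 0, "dz": 0, "turn": 0},
    {"gripper": 0.2, "dx": 0, "dy": 0, "dz": 0, "turn": 0}
  ]
}}

```text
clock: 18.73
position: [0.5318, -0.0165, 0.0732]
ee_rot: [-179.8, -0.2, 13.6]
ft_force: [0.6, -0.0, -0.2]
opening: 0.384
```

```bash
python3 - <<'E'
from h import *
s=read_state();p=s["position"];print(s["clock"],p,s["opening"],s["ee_rot"],s["ft_force"])
im=get_image("wrist");crop("wrist",(220,180,420,340),4,"c21.png",im)
E
```

```text
18.7333 [ 0.53183031 -0.01645673  0.07322369] 0.3839434351376477 [-1.79773086e+02 -1.52158806e-01  1.36124727e+01] [ 0.61085369 -0.02422098 -0.19380576]
```

View pics/c21.png

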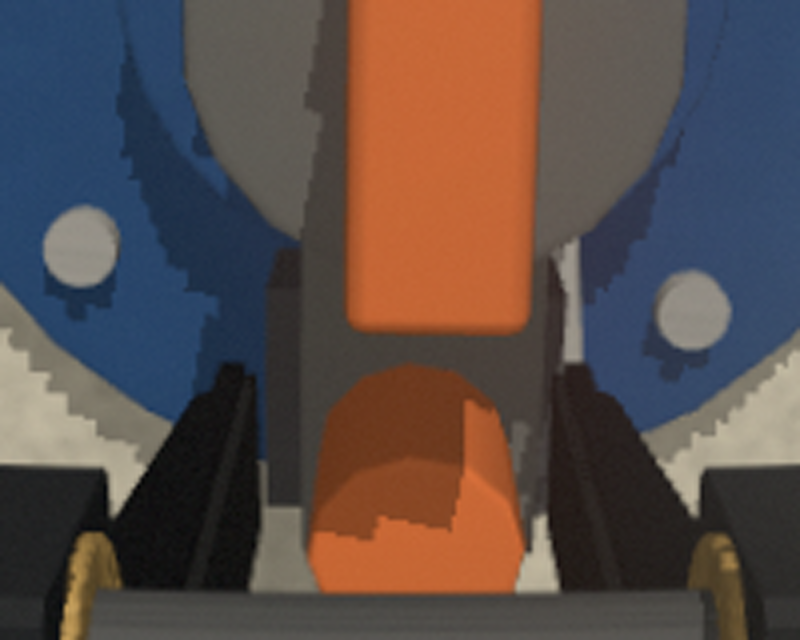

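>>> {"op": "jog_arm", "data": {
  "plan": [
    {"gripper": 0.1, "dx": 0.5, "dy": 0, "dz": -5, "turn": 0},
    {"gripper": 0.1, "dx": 0.5, "dy": 0, "dz": -25, "turn": 0},
    {"gripper": 0.1, "dx": 0.5, "dy": 0, "dz": -55, "turn": 0},
    {"gripper": 0.1, "dx": 0.5, "dy": 20, "dz": -85, "turn": 0},
    {"gripper": 0.1, "dx": 0.5, "dy": 55, "dz": -110, "turn": 0}
  ]
}}

```text
clock: 19.2
position: [0.5448, -0.0678, 0.1844]
ee_rot: [-179.7, -0.2, 13.8]
ft_force: [1.0, -0.8, 0.6]
opening: 0.454
```

>>> {"op": "jog_arm", "data": {
  "plan": [
    {"gripper": 0.1, "dx": 0, "dy": 0, "dz": 0, "turn": 0},
    {"gripper": 0.1, "dx": 0, "dy": 0, "dz": 0, "turn": 0}
  ]
}}

```text
clock: 19.37
position: [0.5461, -0.0691, 0.1869]
ee_rot: [-179.8, -0.4, 13.7]
ft_force: [-0.7, 0.2, 0.6]
opening: 0.455
```

```bash
python3 - <<'E'
from h import *
s=read_state();p=s["position"];print(s["clock"],p,s["opening"],s["ft_force"])
c=get_calibration("wrist");im=get_image("wrist");cv2.imwrite("pics/w22.png",im[:,:,::-1])
a=get_image("side");b=get_image("scene")
crop("side",(240,180,400,300),5,"side22.png",a);crop("scene",(250,200,410,320),5,"scene22.png",b)
for t,z in dict(mouth=.077,wing=.123,inlet=.076).items():
    print(t,[(np.round(q["uv"],1).tolist(),round(q["score"],2),np.round(atz("wrist",q["uv"],z,c)*1000,1).tolist()) for q in mark_of("wrist",t)[:2]])
E
```

```text
19.3667 [ 0.5460751  -0.06906308  0.18689509] 0.4550697119309385 [-0.67075023  0.19851755  0.64313284]
mouth [([327.0, 13.0], 0.74, [510.3, 101.4, 77.0]), ([562.6, 51.4], 0.69, [711.8, 143.4, 77.0])]
wing [([324.3, 84.4], 0.81, [522.7, 38.4, 123.0])]
inlet [([319.9, 162.6], 0.39, [532.7, -13.0, 76.0])]
```

View pics/w22.png

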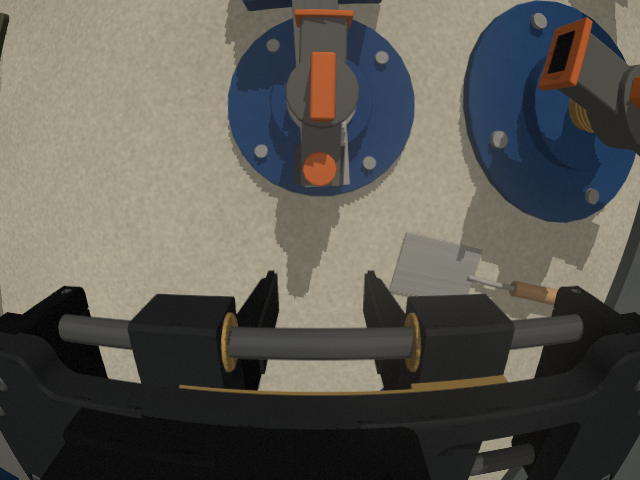

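View pics/side22.png

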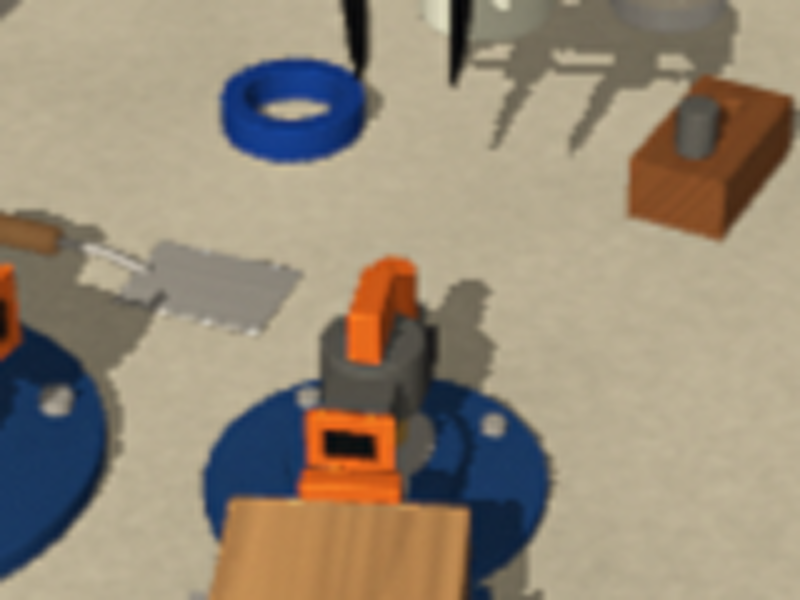

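View pics/scene22.png

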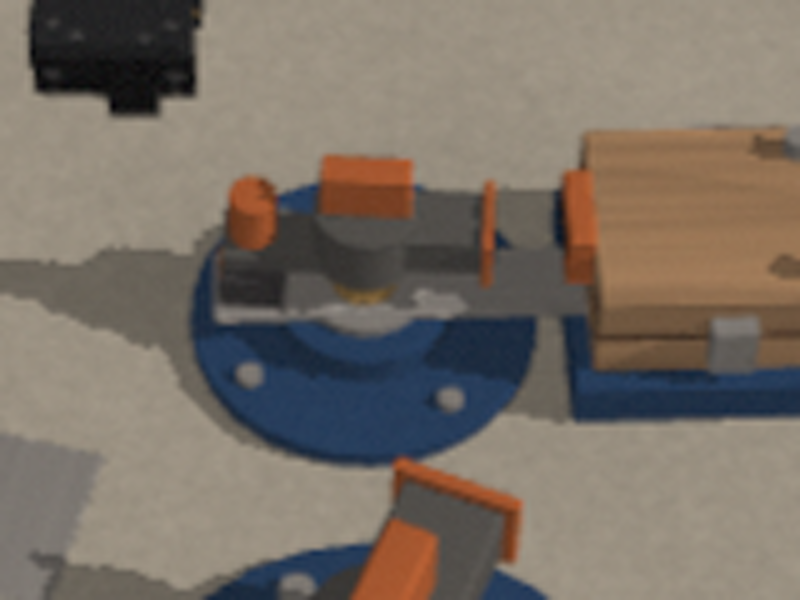

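```bash
python3 - <<'E'
from workcell import *
print(hand_in())
E
```

```text
the job is handed in; nothing more can be done
None
```

I screwed the smaller head about 66° clockwise with a 25 N pinch on its wing, until its mouth faced the inlet. I then stood the orange-knobbed pin in the ear hole. With about 3–5 N I dragged the head roughly 6° further until the pin dropped into the index block. I eased it home, let go, and handed in with the gripper clear at about 19.4 s.

**Pin seated:**
- The tip first touched the block at about 55.7 mm, against the stated 56 mm.
- After dropping, it stopped firmly under about 6 N with its shoulder at about 69.7 mm. That agrees with the expected ear top of 68–70 mm and is short of the bottom of the hole.
- The pictures show the knob sitting on the ear. They could not show a gap of 1 mm or less.

**Head position:** Its final heading is 6–7° past square, so the block's hole is about 5.6 mm round from the tail, inside the stated 2.5–7.5 mm. That rests mainly on arm readings. The network's last "inlet" mark was wrong: it landed on the pin's knob, with a score of 0.39, so I ignored it.

**Left alone:** The grey pin is still in the holder. Nothing else looked moved in the last pictures, though these were mostly crops that leave out part of the table.

**Disagreement with the task text:** I measured the head as only about 1.15 rad short of facing at the start, not 2.1 to 4.2 rad. I followed the pictures, and the pin finding the block's hole supports that.

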